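Clean the empty spice jar on the slanted suction head

TASK

Take the empty glass spice jar out from under the riser's bridge, tip it so that its open mouth sits squarely and centrally on the slanted face of the suction head, gently push the spring head fully home with it and keep it there for two seconds. Then bring the jar level again and set it back gently, upright on the low tier in the place where it stood; leave the salt shaker and the things on the bridge alone.

Things in the scene. Friction and masses are not known exactly. Their poses are not given: they have to be found in the camera images.
- jar: Empty clear glass spice jar, 140 mm tall (all sizes in mm), 0.13 to 0.25 kg: body 52 in diameter up to 110, then a shoulder to a 42 neck with an open mouth. Stands under the bridge, left or right. Origin at the centre of its underside, z to the mouth. Gripped about 40 above its bottom by a tool tilted 45 degrees, it lets the gripper clear both bridge and suction head.
- jar_mouth (a point): Centre of the jar's open mouth, on its axis 140 mm above the origin; axes as the jar's.
- riser: Fixed clear acrylic riser. Low tier 200 mm (x) by 380 (y), top at z = 40. Over it a bridge board 155 by 380, z = 215 to 223, x = -55 to 100, on 6 thick side panels at y = +-187, x = -20 to 100. Open at its front (-x), which faces the robot's left. Jar and shaker stand near x = -30, y = +-75. Origin on the counter under the tier's centre, x to its back, z up.
- stand: Fixed steel suction stand: base plate 200 mm by 150, 18 thick (x = -70 to 130), post 36 in diameter and 343 high at x = 85, hose behind. Faces its -x. Origin on the counter, z up. The head's face centre at rest is at x = -40, z = 220; its guide sleeve (38 diameter) begins 46 further up the head's axis.
- head_face (a point): Centre of the flat round rubber face (60 mm diameter) of the suction head; moves with the head. The face looks down and to the stand's front. The point's z axis points up into the head, 35 degrees from vertical towards the stand's +x; the jar's axis must lie along it: the jar leans 35 degrees, mouth to the stand's +x.
- head (a joint): How far the suction head is pushed in along its slanted axis: 0 at rest, 0.016 m fully home against its stop. Its spring takes about 3.4 N to start and 6.6 N at the end of the travel.
- shaker: Stainless salt shaker, 48 mm in diameter, 96 tall with a domed top, standing on the low tier on the other side from the jar. Origin at the centre of its underside.
- press: Yellow plastic citrus press, a 100 mm diameter dish with a cone, 57 tall, on the bridge. Origin at the centre of its underside.
- brush: Orange silicone basting brush, 160 mm long, lying on the bridge. Origin at the middle of its length, on its underside.
- panlid: Small aluminium pan lid, 116 mm in diameter, 35 tall with its knob, on the bridge. Origin at the centre of its underside.

How it is judged:
By the outcome, as a careful person would: the job done as asked, in the order asked, and still so for the second after the job is handed in, with the robot touching nothing.
It also fails if it takes over 72 s, if anything falls off the work surface, if the arm or the gripper's body presses on something with over 40 N, if the wrist force passes 120 N, or if a joint passes its speed limit or range.

ROBOT

A 6-joint arm with a two-finger parallel gripper is mounted at the origin on the work surface. World frame = base frame: x ahead of the robot, y to its left, z up, the work surface at z = 0. Lengths are in m, angles in rad, forces in N, time in s.
With the tool pointing down it reaches from about 0.4 to 0.825 m from the base axis. Payload 7 kg.
Tool frame: the origin (TCP) lies at the very end of the fingers, on their centre line; the grasp point (between the pads) lies 19 mm behind it; x points along the fingers, y is the direction in which the jaws open and shut, and the axes are right-handed (so a half turn about x gives the same grasp; the last joint's range is limited). The gripper opens to 85 mm and grips with 20 to 120 N. Pads are 22 mm wide; open, the fingers measure 114 mm over their backs; the gripper's body (76 mm by 85 mm) begins 54 mm behind the grasp point. The pads swing forward as they close: fully open they stand 13 mm farther back than shut.
Start: joints at [-1.041, 0.359, 0.012, 0, -1.224, -0.288], TCP at [0.162, -0.655, 0.231] pointing down, gripper open.
Joint ranges: [-3.07, 3.07], [-1.43, 2.12], [-1.02, 1.25], [-3.03, 1.67], [-3.05, -0], [-3.03, 3.03]. Speed limits (rad/s): [2.39, 2.39, 3.01, 3.14, 3.14, 3.14].

INTERFACE

Orientations are given as a unit quaternion [w, x, y, z].
In Python, from rig import telemetry, grab_frame, camera_model, job gives the robot as it stands. The module is installed in compiled form; this text tells all that it offers.
- The arm moves only by the tool drive_tool, never from a script. Its argument "steps" is one flat list of numbers, 7 for each row, row after row: the shift along the tool's x, y, z each as a share of 0.4 m, from -1 to 1, then the turn, a rotation vector about the tool's x, y, z each as a share of pi rad, from -1 to 1, then the gripper's target within -1 to 1 (fully open at 1, half-way at 0, shut at -1). In form: [tx, ty, tz, ax, ay, az, gripper, tx, ty, tz, ax, ay, az, gripper, ...]. A call has 1 to 10 rows; each row is the pose to reach, as a shift and turn from the pose commanded when the call began, along the tool's axes at that moment, turning the shorter way round; what a row does not reach only later rows make up. A row lasts 1/12 s, in which the tool goes at most 41.7 mm and 7.16 degrees, less where a joint would pass 70% of its speed; a pose out of reach is approached as far as the arm can. A call with a number of a shift or a turn outside -1 to 1 is refused whole. A call with a gripper value outside its range is refused whole. The fingers move at their own pace and stop on an object; "newtons" is the grip in N (left out, the last holds). Time passes only in rows, so rows that repeat a pose let the fingers close. It gives the time, the measured TCP pose, the force and the opening at its end, in the units of the state.
- telemetry.read_state(): the state, without advancing time (a new reading comes with each control period).
- grab_frame(name): name is "scene" or "top"; returns (picture, depth): 480x640x3 uint8, red, green, blue; 480x640 float32, m along the optical axis (not along the pixel's ray), 0 where there is no reading.
- camera_model(name): a dict with "camera_matrix" (3x3 intrinsics, pixels), "R" (3x3) and "t" (3): a world point X has camera coordinates R X + t. Camera axes: x right, y down, z forward; pixel columns grow to the right and rows downward; lengths in m; the calibration is good to about 2 mm. A picture is of the moment at which its call begins. camera_model takes no time and is no camera call.
- job.finish_job(): hands the job in, once; it reports no verdict.
The state is a dict: "clock": time; "joints": joint angles; "joint_vel": joint speeds; "effort": joint torques, N m; "tcp_pos": TCP position; "tcp_rot": TCP orientation; "force": force on the tool from outside, world axes, zero at the start; "moment": the same for the moment, N m; "gripper_width": opening from 0.0 (shut) to 1.0 (fully open).
Only numpy, scipy, OpenCV 4.12 (cv2) and the standard library are available. Lean on these libraries where they do the work, as an engineer would, in place of code of your own. Each camera call takes 0.05 s, during which the arm holds its last target.

## Working session

There is one attempt and no reset: what is moved stays moved. The work goes in short steps, Python scripts to look and compute and a tool call to move; the robot and the scene stay as the last step left them, time stands still between calls to the robot, and variables do not carry over. Pictures are saved under pics/ and viewed, and the job is handed in when it is done.

Besides the shell and the picture viewer there is one more tool, called after "Call:" as name(argument=value, ...) on one line, values as JSON. drive_tool: Moves the arm, as the interface text tells. Shift numbers are shares of 0.4 m and turn numbers shares of pi rad, none past 1 either way. Its arguments: {"type":"object","properties":{"steps":{"type":"array"},"newtons":{"type":"number"}},"required":["steps"]}

```bash
mkdir -p pics; ls; python3 - <<'E'
from rig import telemetry, grab_frame, camera_model, job
import cv2, numpy as np
s=telemetry.read_state(); print({k:np.round(v,3) for k,v in s.items()})
for n in("scene","top"):
    p,d=grab_frame(n); cv2.imwrite(f"pics/{n}0.png",p[:,:,::-1]); np.savez(f"pics/{n}0.npz",p=p,d=d)
    c=camera_model(n); print(n,{k:np.round(v,3).tolist() for k,v in c.items()}, "pos",np.round(-c["R"].T@c["t"],3))
E
```

```text
pics
{'clock': np.float64(0.0), 'joints': array([-1.041,  0.359,  0.011, -0.   , -1.224, -0.288]), 'joint_vel': array([-0.003, -0.   , -0.001, -0.001,  0.001,  0.   ]), 'effort': array([-4.0000e-03, -5.8333e+01,  2.9342e+01,  6.9370e+00, -6.0000e-03,
       -0.0000e+00]), 'tcp_pos': array([ 0.162, -0.655,  0.23 ]), 'tcp_rot': array([ 0.702, -0.085,  0.702,  0.086]), 'force': array([ 0.677,  0.209, -0.256]), 'moment': array([ 0.037,  0.019, -0.014]), 'gripper_width': np.float64(0.995)}
scene {'camera_matrix': [[496.279, 0.0, 315.54], [0.0, 496.279, 241.513], [0.0, 0.0, 1.0]], 'R': [[0.507, 0.862, 0.023], [0.518, -0.283, -0.807], [-0.689, 0.421, -0.589]], 't': [-0.197, -0.196, 1.321]} pos [ 1.112 -0.442  0.625]
top {'camera_matrix': [[592.421, 0.0, 320.958], [0.0, 592.421, 239.341], [0.0, 0.0, 1.0]], 'R': [[-0.037, -0.999, -0.002], [-0.976, 0.037, -0.215], [0.215, -0.006, -0.977]], 't': [-0.099, 0.626, 0.942]} pos [ 0.405 -0.117  1.054]
```

View pics/scene0.png

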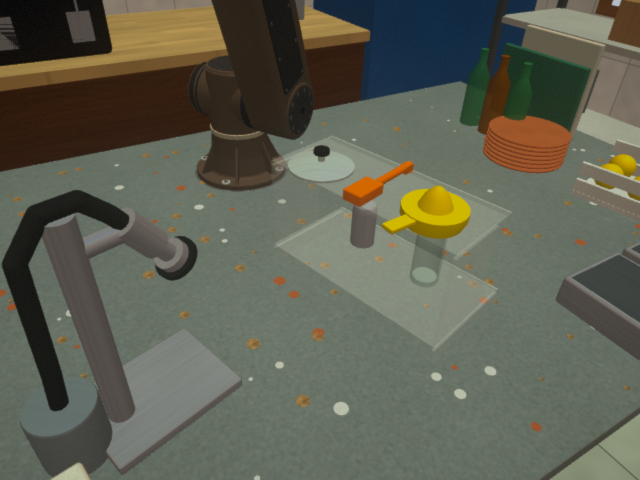

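View pics/top0.png

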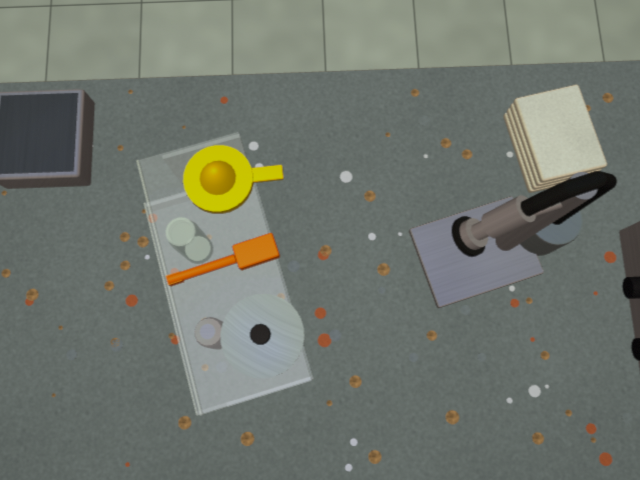

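```bash
python3 - <<'E'
import cv2, numpy as np
p=cv2.imread("pics/top0.png"); 
c=p[120:430,120:330]; c=cv2.resize(c,None,fx=2.58/1.34,fy=2.58/1.34,interpolation=3); 
a=cv2.resize(p[125:275,125:315],None,fx=4,fy=4,interpolation=2); a=cv2.convertScaleAbs(a,alpha=1.3); cv2.imwrite("pics/z1.png",a)
a=cv2.resize(p[270:420,150:340],None,fx=4,fy=4,interpolation=2); a=cv2.convertScaleAbs(a,alpha=1.3);cv2.imwrite("pics/z2.png",a)
a=cv2.resize(p[160:310,400:600],None,fx=4,fy=4,interpolation=2);a=cv2.convertScaleAbs(a,alpha=1.3); cv2.imwrite("pics/z3.png",a)
p=cv2.imread("pics/scene0.png")
a=cv2.resize(p[150:350,265:515],None,fx=3,fy=3,interpolation=2);a=cv2.convertScaleAbs(a,alpha=1.3); cv2.imwrite("pics/z4.png",a)
a=cv2.resize(p[190:340,60:260],None,fx=4,fy=4,interpolation=2); a=cv2.convertScaleAbs(a,alpha=1.3);cv2.imwrite("pics/z5.png",a)
E
```

```text
(no output)
```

View pics/z1.png

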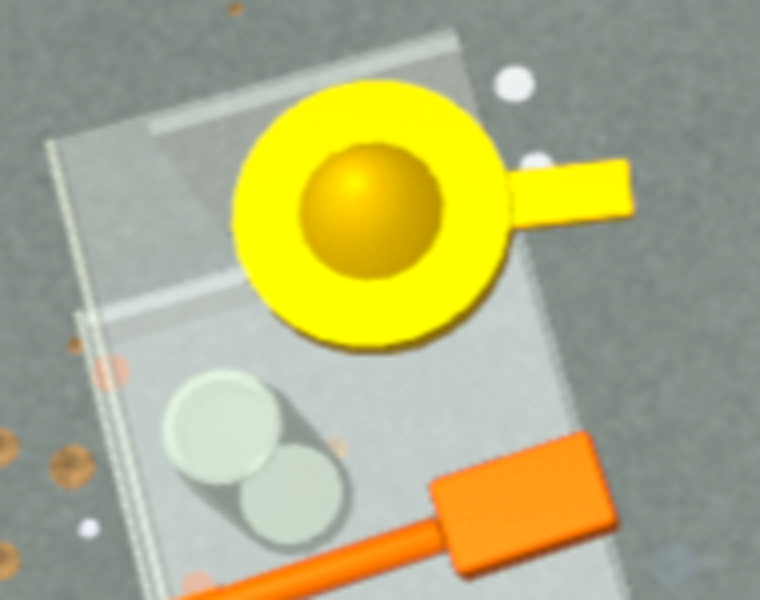

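View pics/z2.png

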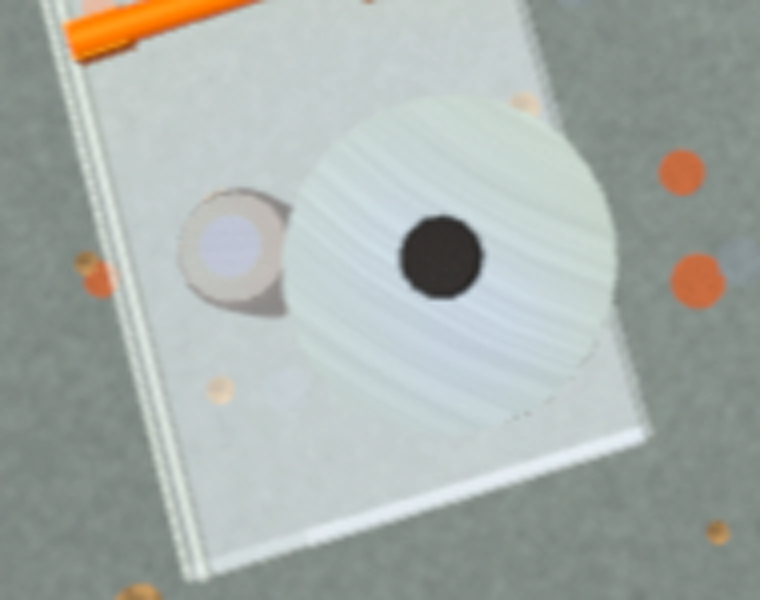

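View pics/z3.png

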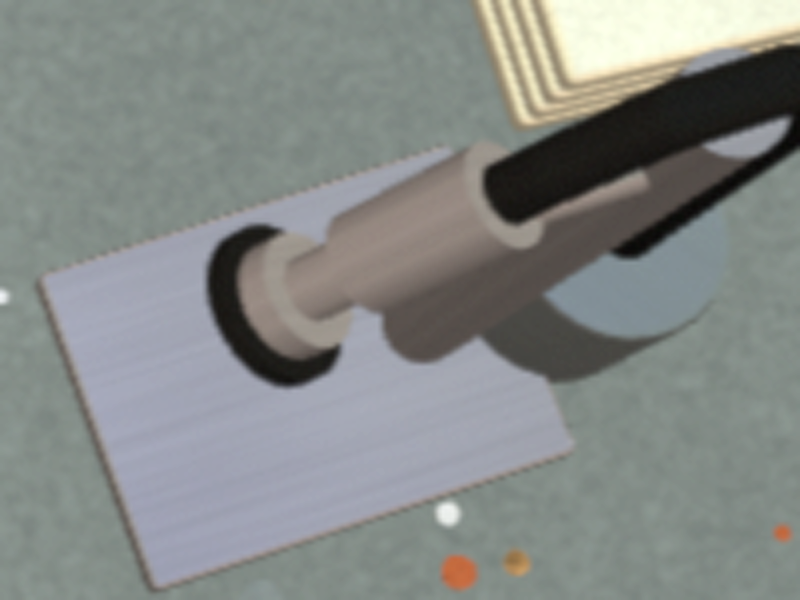

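View pics/z4.png

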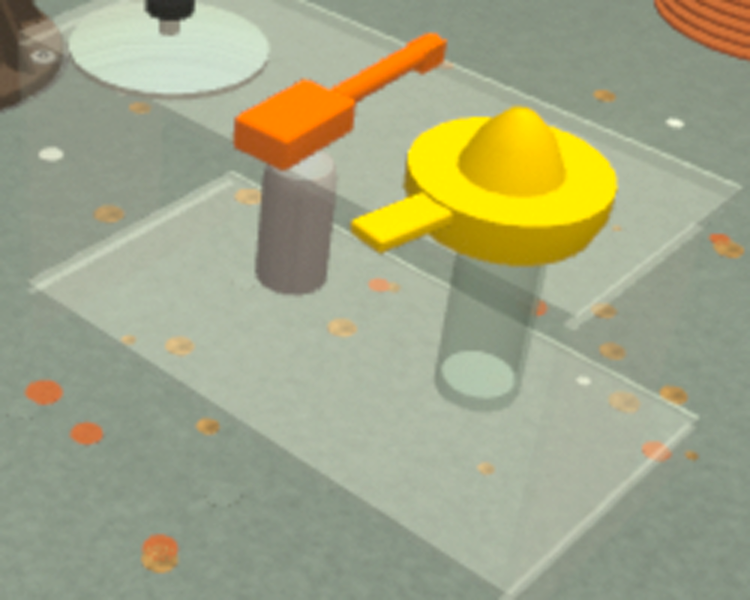

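View pics/z5.png

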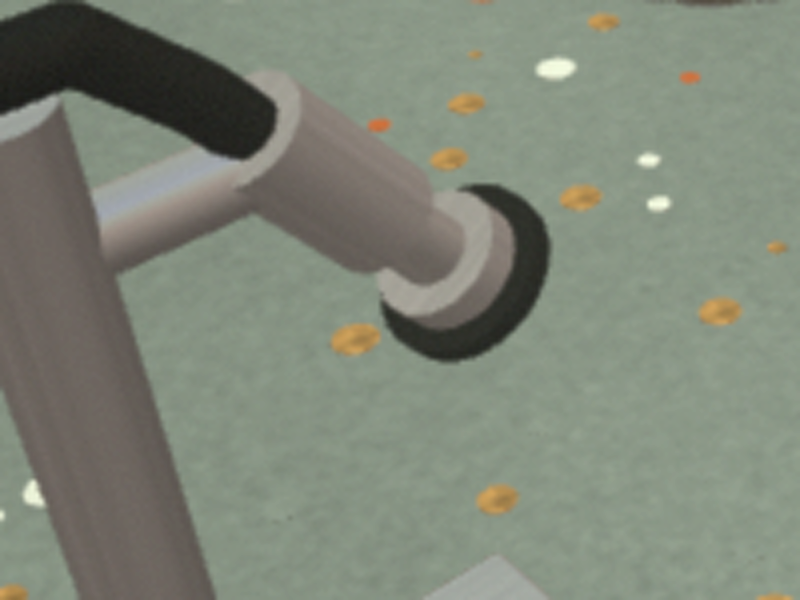

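```bash
cat > h.py <<'E'
import numpy as np, cv2
from rig import telemetry, grab_frame, camera_model, job
from scipy.spatial.transform import Rotation as Ro
C={n:camera_model(n) for n in("scene","top")}
def ray(n,u,v):
    c=C[n]; d=c["R"].T@np.linalg.solve(c["camera_matrix"],[u,v,1]); return -c["R"].T@c["t"],d
def plane(n,u,v,z):
    o,d=ray(n,u,v); return o+d*(z-o[2])/d[2]
def proj(n,X):
    c=C[n]; X=np.atleast_2d(X); q=(X@c["R"].T+c["t"])@np.array(c["camera_matrix"]).T; return q[:,:2]/q[:,2:]
def fit(loc,w):
    loc=np.array(loc,float);w=np.array(w,float)[:,:2]; a=loc-loc.mean(0);b=w-w.mean(0)
    th=np.arctan2((a[:,0]*b[:,1]-a[:,1]*b[:,0]).sum(),(a*b).sum())
    R=np.array([[np.cos(th),-np.sin(th)],[np.sin(th),np.cos(th)]]); t=w.mean(0)-R@loc.mean(0)
    return th,t,w-(loc@R.T+t)
E
python3 - <<'E'
from h import *
np.set_printoptions(precision=4,suppress=True)
def z(k,x,y):
    ox,oy,s,n={1:(125,125,4,"top"),2:(150,270,4,"top"),3:(400,160,4,"top"),4:(265,150,3,"scene"),5:(60,190,4,"scene")}[k]
    return n,(x+.5)/s-.5+ox,(y+.5)/s-.5+oy
B=[z(1,50,142),z(1,455,32),z(2,648,435),z(2,190,580)]
W=[plane(*b,.223) for b in B]
print("bridge",fit([[-.055,.19],[.1,.19],[.1,-.19],[-.055,-.19]],W))
T=[z(4,240,172),z(4,32,285),z(4,505,598),z(4,697,420),z(1,78,318)]
W=[plane(*b,.04) for b in T];print(np.array(W))
print("tier",fit([[-.1,-.19],[.1,-.19],[.1,.19],[-.1,.19],[-.1,.19]],W)) 
S=[z(3,40,280),z(3,152,590),z(3,575,445)]
W=[plane(*b,.018) for b in S];print(np.array(W))
print("stand",fit([[-.07,.075],[-.07,-.075],[.13,-.075]],W))
print("jar mouth",plane(*z(1,222,427),.18),"bot",plane(*z(1,292,495),.045),"scene bot",plane(*z(4,479,376),.045))
print("shaker top",plane(*z(2,230,246),.136))
E
```

```text
bridge (np.float64(-1.3167186720233104), array([0.5495, 0.0455]), array([[-0.0012, -0.0003],
       [-0.0024, -0.0006],
       [ 0.0033, -0.0025],
       [ 0.0004,  0.0035]]))
[[ 0.3472  0.0987  0.04  ]
 [ 0.3989 -0.099   0.04  ]
 [ 0.7597 -0.0073  0.04  ]
 [ 0.7097  0.1869  0.04  ]
 [ 0.7042  0.1892  0.04  ]]
tier (np.float64(-1.3190107888370544), array([0.5521, 0.0449]), array([[ 0.004 ,  0.0043],
       [ 0.0059,  0.0003],
       [-0.0014, -0.0027],
       [-0.0016, -0.0021],
       [-0.007 ,  0.0001]]))
[[ 0.6449 -0.2827  0.018 ]
 [ 0.5042 -0.3218  0.018 ]
 [ 0.5611 -0.5138  0.018 ]]
stand (np.float64(-1.2818970523354065), array([ 0.595 , -0.3688]), array([[-0.002 , -0.0023],
       [ 0.0011,  0.0013],
       [ 0.001 ,  0.001 ]]))
jar mouth [0.6178 0.0912 0.18  ] bot [0.6192 0.0924 0.045 ] scene bot [0.619  0.0946 0.045 ]
shaker top [0.4695 0.058  0.136 ]
```

```bash
cat >> h.py <<'E'
import json
def Rq(q): return Ro.from_quat([q[1],q[2],q[3],q[0]]).as_matrix()
def save(p,R): json.dump([list(map(float,p)),np.array(R).tolist()],open("cmd.json","w"))
def load():
    p,R=json.load(open("cmd.json")); return np.array(p),np.array(R)
def row(p,R,tp,tR,nd=4):
    s=np.round(R.T@(np.array(tp)-p)/.4,nd); a=np.round(Ro.from_matrix(R.T@tR).as_rotvec()/np.pi,nd)
    print("row",[float(x) for x in s],[float(x) for x in a],"dist mm %.0f deg %.1f"%(np.linalg.norm(s)*400,np.linalg.norm(a)*180))
    return p+R@s*.4, R@Ro.from_rotvec(a*np.pi).as_matrix()
def ori(yaw,pitch,sgn):  # tool x: heading yaw, pitched down
    h=np.array([np.cos(yaw),np.sin(yaw),0]); x=np.cos(pitch)*h-np.sin(pitch)*np.array([0,0,1]); y=sgn*np.array([-h[1],h[0],0]); return np.stack([x,y,np.cross(x,y)],1)
def meas():
    s=telemetry.read_state(); return np.array(s["tcp_pos"]),Rq(s["tcp_rot"]),s
E
python3 - <<'E'
from h import *
np.set_printoptions(precision=4,suppress=True)
p,R,s=meas(); save(p,R); print(R)
G=np.array([.6187,.0925,.08])
for sg in(1,-1):
    A=ori(-1.317,np.radians(28),sg); print(A, np.linalg.norm(Ro.from_matrix(R.T@A).as_rotvec())*57.3)
D=ori(-1.317,np.pi/2,1)
print("w1");q=row(p,R,[.45,-.2,.48],R)
print("w2");q2=row(*q,[.58,.33,.40],R)
E
```

```text
[[-0.0005 -0.2393  0.9709]
 [ 0.0014  0.9709  0.2393]
 [-1.      0.0014 -0.0002]]
[[ 0.2217  0.968   0.1179]
 [-0.8547  0.2511 -0.4544]
 [-0.4695  0.      0.8829]] 104.90380543613539
[[ 0.2217 -0.968  -0.1179]
 [-0.8547 -0.2511  0.4544]
 [-0.4695 -0.     -0.8829]] 105.9537658982823
w1
row [-0.6226, 0.9326, 0.9724] [0.0, 0.0, 0.0] dist mm 594 deg 0.0
w2
row [0.2017, 1.2085, 0.6327] [0.0, 0.0, 0.0] dist mm 552 deg 0.0
```

Call:
drive_tool(steps=[-0.62,0.47,0.49,0,0,0,1,-0.62,0.47,0.49,0,0,0,1,-0.62,0.47,0.49,0,0,0,1,-0.62,0.47,0.49,0,0,0,1,-0.62,0.47,0.49,0,0,0,1,-0.62,0.47,0.49,0,0,0,1,-0.62,0.47,0.49,0,0,0,1,-0.62,0.47,0.49,0,0,0,1,-0.62,0.47,0.49,0,0,0,1,-0.62,0.47,0.49,0,0,0,1])

```text
clock: 0.93
tcp_pos: [0.3087, -0.424, 0.485]
tcp_rot: [0.704, -0.088, 0.7, 0.084]
force: [-1.4, -0.4, 1.7]
gripper_width: 1.001
```

Call:
drive_tool(steps=[0,0.46,0.48,0,0,0,1,0,0.46,0.48,0,0,0,1,0,0.46,0.48,0,0,0,1,0,0.46,0.48,0,0,0,1,0,0.46,0.48,0,0,0,1,0,0.46,0.48,0,0,0,1,0,0.46,0.48,0,0,0,1,0,0.46,0.48,0,0,0,1])

```text
clock: 1.6
tcp_pos: [0.4508, -0.1983, 0.4783]
tcp_rot: [0.701, -0.086, 0.702, 0.087]
force: [-0.5, -1.1, -0.3]
gripper_width: 0.998
```

```bash
python3 - <<'E'
from h import *
np.set_printoptions(precision=4,suppress=True)
p,R,s=meas(); print(s["clock"],p,R,s["joints"],s["force"]); save(p,R)
print("w2");q2=row(p,R,[.58,.33,.40],R)
for sg in (1,-1):
  for pit in (28,60,75): row(p,R,[.58,.33,.40],ori(-1.317,np.radians(pit),sg))
E
```

```text
1.6 [ 0.4508 -0.1983  0.4783] [[-0.0013 -0.2433  0.9699]
 [ 0.0009  0.9699  0.2433]
 [-1.      0.0012 -0.0011]] [-0.0151 -0.0108  0.1003 -0.0009 -1.6833 -1.31  ] [-0.4974 -1.1395 -0.3067]
w2
row [0.1966, 1.2023, 0.6349] [0.0, 0.0, 0.0] dist mm 550 deg 0.0
row [0.1966, 1.2023, 0.6349] [0.444, -0.2694, -0.2668] dist mm 550 deg 105.1
row [0.1966, 1.2023, 0.6349] [0.4851, -0.1316, -0.13] dist mm 550 deg 93.5
row [0.1966, 1.2023, 0.6349] [0.4944, -0.0662, -0.0651] dist mm 550 deg 90.5
row [0.1966, 1.2023, 0.6349] [-0.4481, 0.2673, -0.2699] dist mm 550 deg 105.7
row [0.1966, 1.2023, 0.6349] [-0.4898, 0.1303, -0.1318] dist mm 550 deg 94.3
row [0.1966, 1.2023, 0.6349] [-0.4993, 0.0653, -0.0663] dist mm 550 deg 91.4
```

Call:
drive_tool(steps=[0.1,0.6,0.32,-0.25,0.03,-0.03,1,0.1,0.6,0.32,-0.25,0.03,-0.03,1,0.1,0.6,0.32,-0.25,0.03,-0.03,1,0.1,0.6,0.32,-0.25,0.03,-0.03,1,0.1,0.6,0.32,-0.25,0.03,-0.03,1,0.1,0.6,0.32,-0.25,0.03,-0.03,1,0.1,0.6,0.32,-0.25,0.03,-0.03,1,0.1,0.6,0.32,-0.25,0.03,-0.03,1])

```text
clock: 2.27
tcp_pos: [0.5166, 0.0661, 0.4365]
tcp_rot: [0.583, -0.385, 0.643, 0.313]
force: [-0.3, -0.4, -0.2]
gripper_width: 0.999
```

```bash
python3 - <<'E'
from h import *
np.set_printoptions(precision=4,suppress=True)
p,R,s=meas(); print(s["clock"],p,s["joints"],s["force"]); save(p,R)
row(p,R,[.56,.34,.36],ori(-1.317,np.radians(60),-1))
E
```

```text
2.2667 [0.5166 0.0661 0.4365] [ 0.5781  0.0641  0.04    0.0968 -1.6372 -1.1114] [-0.2996 -0.3945 -0.2097]
row [0.0981, 0.2627, 0.6623] [-0.2431, 0.1147, -0.0666] dist mm 288 deg 49.8
```

Call:
drive_tool(steps=[0.098,0.263,0.662,-0.243,0.115,-0.067,1,0.098,0.263,0.662,-0.243,0.115,-0.067,1,0.098,0.263,0.662,-0.243,0.115,-0.067,1,0.098,0.263,0.662,-0.243,0.115,-0.067,1,0.098,0.263,0.662,-0.243,0.115,-0.067,1,0.098,0.263,0.662,-0.243,0.115,-0.067,1,0.098,0.263,0.662,-0.243,0.115,-0.067,1,0.098,0.263,0.662,-0.243,0.115,-0.067,1,0.098,0.263,0.662,-0.243,0.115,-0.067,1])

```text
clock: 3.02
tcp_pos: [0.5612, 0.3377, 0.3598]
tcp_rot: [-0.306, 0.685, -0.532, -0.393]
force: [0.5, -0.7, 0.8]
gripper_width: 1.003
```

```bash
python3 - <<'E'
from h import *
np.set_printoptions(precision=4,suppress=True)
p,R,s=meas(); print(s["clock"],p,s["joints"],s["force"]); save(p,R)
A=ori(-1.317,np.radians(28),-1); G=np.array([.6187,.0925,.08])
pre=G+A[:,0]*(.016-.13)
print(pre);row(p,R,pre+[0,0,.02],A)
E
```

```text
3.0167 [0.5612 0.3377 0.3598] [ 1.038   0.4203  0.1324  0.3655 -1.6688 -0.8246] [ 0.5183 -0.7057  0.8427]
[0.5934 0.1899 0.1335]
row [0.6359, 0.0132, -0.066] [-0.0011, 0.1761, -0.001] dist mm 256 deg 31.7
```

Call:
drive_tool(steps=[0.636,0.013,-0.066,-0.001,0.176,-0.001,1,0.636,0.013,-0.066,-0.001,0.176,-0.001,1,0.636,0.013,-0.066,-0.001,0.176,-0.001,1,0.636,0.013,-0.066,-0.001,0.176,-0.001,1,0.636,0.013,-0.066,-0.001,0.176,-0.001,1,0.636,0.013,-0.066,-0.001,0.176,-0.001,1,0.636,0.013,-0.066,-0.001,0.176,-0.001,1,0.636,0.013,-0.066,-0.001,0.176,-0.001,1])

```text
clock: 3.68
tcp_pos: [0.5941, 0.1856, 0.1554]
tcp_rot: [-0.15, 0.765, -0.596, -0.191]
force: [-0.3, 0.5, 0.3]
gripper_width: 1.0
```

```bash
python3 - <<'E'
from h import *
np.set_printoptions(precision=4,suppress=True)
p,R,s=meas(); print(s["clock"],p,R,s["joints"],s["force"]); save(p,R)
A=ori(-1.317,np.radians(28),-1); G=np.array([.6187,.0925,.08])
row(p,R,G+A[:,0]*(.016-.06),A)
row(p,R,G+A[:,0]*(.016),A)
for n in("scene","top"):
    q,d=grab_frame(n); cv2.imwrite(f"pics/{n}1.png",q[:,:,::-1])
a=cv2.imread("pics/top1.png")[100:300,100:350]; b=cv2.imread("pics/scene1.png")[130:330,300:550]
cv2.imwrite("pics/c1.png",cv2.resize(np.hstack([a,b]),(800,320)))
E
```

```text
3.6833 [0.5941 0.1856 0.1554] [[ 0.2165 -0.9697 -0.1132]
 [-0.8547 -0.2443  0.4581]
 [-0.4718 -0.0024 -0.8817]] [ 0.9778  0.6591 -0.4024  0.724  -1.4451 -1.1985] [-0.3102  0.5069  0.2654]
row [0.1912, -0.0017, 0.053] [-0.0017, 0.0009, -0.0016] dist mm 79 deg 0.5
row [0.3412, -0.0024, 0.0526] [-0.0017, 0.0009, -0.0016] dist mm 138 deg 0.5
```

View pics/c1.png

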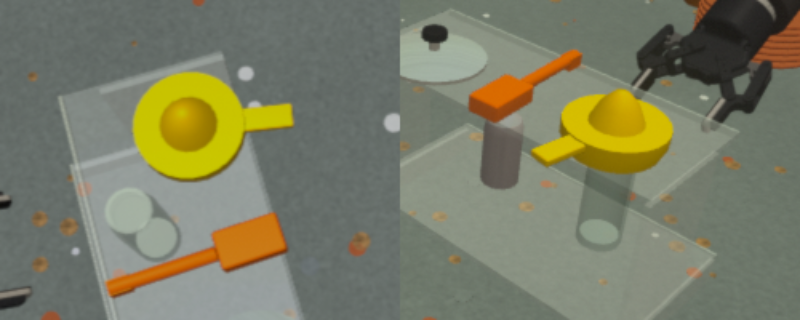

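Call:
drive_tool(steps=[0.191,-0.002,0.053,-0.002,0.001,-0.002,1,0.191,-0.002,0.053,-0.002,0.001,-0.002,1,0.191,-0.002,0.053,-0.002,0.001,-0.002,1,0.191,-0.002,0.053,-0.002,0.001,-0.002,1])

```text
clock: 4.12
tcp_pos: [0.6102, 0.1336, 0.1029]
tcp_rot: [-0.15, 0.769, -0.591, -0.191]
force: [-0.5, 1.3, 0.1]
gripper_width: 0.999
```

```bash
python3 - <<'E'
from h import *
np.set_printoptions(precision=4,suppress=True)
A=ori(-1.317,np.radians(28),-1); G=np.array([.6187,.0925,.08])
for i in range(2):
    p,R,s=meas(); print(s["clock"],p,"want",G+A[:,0]*(.016-.06),s["joints"],s["force"]); row(p,R,G+A[:,0]*(.016),A)
    q,d=grab_frame(["scene","top"][i]); cv2.imwrite(f"pics/{i}_2.png",q[:,:,::-1])
save(p,R)
b=cv2.imread("pics/0_2.png")[150:300,350:550]; a=cv2.imread("pics/1_2.png")[170:320,80:280]
cv2.imwrite("pics/c2.png",cv2.resize(np.hstack([a,b]),(800,300)))
E
```

```text
4.1167 [0.6102 0.1336 0.1029] want [0.6089 0.1301 0.1007] [ 0.9     0.692  -0.5136  0.82   -1.3153 -1.2753] [-0.4652  1.2825  0.1104]
row [0.1595, 0.0062, 0.0009] [-0.0006, 0.0008, 0.0019] dist mm 64 deg 0.4
4.1667 [0.6107 0.1351 0.1035] want [0.6089 0.1301 0.1007] [ 0.9012  0.6915 -0.512   0.8203 -1.3156 -1.275 ] [-0.2363  0.2493 -0.2536]
row [0.163, 0.0086, 0.0005] [-0.0008, 0.0011, 0.0025] dist mm 65 deg 0.5
```

View pics/c2.png

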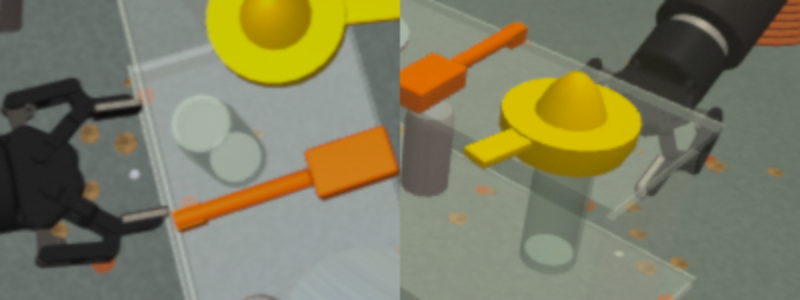

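Call:
drive_tool(steps=[0.04,0.006,0,0,0,0,1,0.08,0.008,0,0,0,0,1,0.12,0.008,0,0,0,0,1,0.163,0.008,0,-0.001,0.001,0.002,1,0.163,0.008,0,-0.001,0.001,0.002,1,0.163,0.008,0,-0.001,0.001,0.002,1])

```text
clock: 4.72
tcp_pos: [0.6222, 0.079, 0.0721]
tcp_rot: [-0.148, 0.768, -0.593, -0.192]
force: [0.4, -0.2, 0.1]
gripper_width: 0.997
```

```bash
python3 - <<'E'
from h import *
np.set_printoptions(precision=4,suppress=True)
A=ori(-1.317,np.radians(28),-1); G=np.array([.6187,.0925,.08])
for i in range(2):
    p,R,s=meas(); print(s["clock"],p,"want",G+A[:,0]*(.016),s["joints"],s["force"]); row(p,R,G+A[:,0]*(.016),A)
    q,d=grab_frame(["scene","top"][i]); cv2.imwrite(f"pics/{i}_3.png",q[:,:,::-1])
save(p,R)
b=cv2.imread("pics/0_3.png")[150:300,350:550]; a=cv2.imread("pics/1_3.png")[170:320,80:280]
cv2.imwrite("pics/c3.png",cv2.resize(np.hstack([a,b]),(800,300)))
E
```

```text
4.7167 [0.6222 0.079  0.0721] want [0.6222 0.0788 0.0725] [ 0.8103  0.7093 -0.5988  0.9207 -1.232  -1.334 ] [ 0.3889 -0.1517  0.1175]
row [-0.0001, -0.0, -0.001] [0.0005, -0.0001, 0.0006] dist mm 0 deg 0.1
4.7667 [0.6223 0.0795 0.0722] want [0.6222 0.0788 0.0725] [ 0.8109  0.7092 -0.5985  0.9207 -1.232  -1.334 ] [ 0.6385 -0.0359 -0.3054]
row [0.0011, 0.0006, -0.0015] [0.0005, -0.0, 0.0008] dist mm 1 deg 0.2
```

View pics/c3.png

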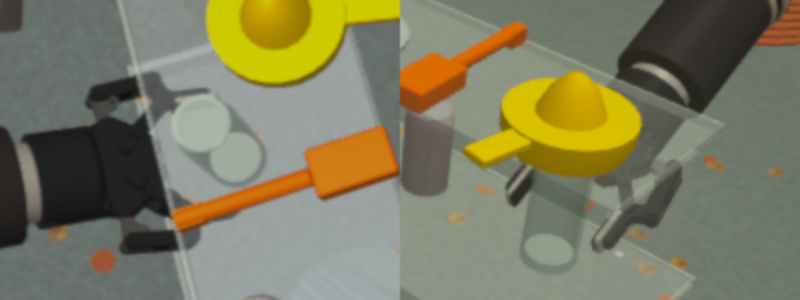

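Call:
drive_tool(steps=[0,0,0,0,0,0,-0.3,0,0,0,0,0,0,-0.3,0,0,0,0,0,0,-0.3,0,0,0,0,0,0,-0.3,0,0,0,0,0,0,-0.3,0,0,0,0,0,0,-0.3,0,0,0,0,0,0,-0.3,0,0,0,0,0,0,-0.3], newtons=40)

```text
clock: 5.48
tcp_pos: [0.6218, 0.0787, 0.0715]
tcp_rot: [-0.147, 0.768, -0.593, -0.192]
force: [-1.2, 5.9, 6.3]
gripper_width: 0.586
```

```bash
python3 - <<'E'
from h import *
np.set_printoptions(precision=4,suppress=True)
for i in range(2):
    p,R,s=meas(); print(s["clock"],p,s["joints"],s["force"],s["gripper_width"]*85)
    q,d=grab_frame(["scene","top"][i]); cv2.imwrite(f"pics/{i}_4.png",q[:,:,::-1])
b=cv2.imread("pics/0_4.png")[150:300,350:550]; a=cv2.imread("pics/1_4.png")[170:320,80:280]
cv2.imwrite("pics/c4.png",cv2.resize(np.hstack([a,b]),(800,300)))
E
```

```text
5.4833 [0.6218 0.0787 0.0715] [ 0.8106  0.7103 -0.6001  0.9215 -1.2317 -1.3345] [-1.2045  5.8915  6.321 ] 49.80035074339254
5.5333 [0.6219 0.0787 0.0715] [ 0.8105  0.7103 -0.6001  0.9215 -1.2317 -1.3345] [-2.2676  4.6195  5.4364] 49.77923739629299
```

View pics/c4.png

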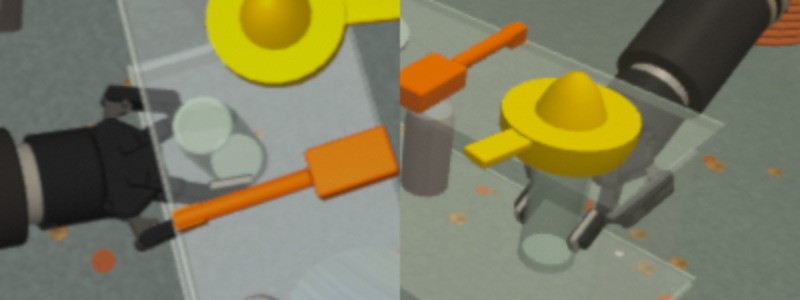

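Call:
drive_tool(steps=[-0.004,0,-0.007,0,0,0,-0.3,-0.008,0,-0.015,0,0,0,-0.3,-0.0118,0,-0.022,0,0,0,-0.3,-0.0118,0,-0.022,0,0,0,-0.3])

```text
clock: 5.92
tcp_pos: [0.6213, 0.0778, 0.0812]
tcp_rot: [-0.147, 0.768, -0.594, -0.192]
force: [0.1, 0.4, -0.9]
gripper_width: 0.584
```

```bash
python3 - <<'E'
from h import *
np.set_printoptions(precision=4,suppress=True)
for i in range(2):
    p,R,s=meas(); print(s["clock"],p,s["force"],s["moment"],s["gripper_width"]*85)
    q,d=grab_frame(["scene","top"][i]); cv2.imwrite(f"pics/{i}_5.png",q[:,:,::-1])
save(p,R)
h=np.array([.251,-.968,0]);row(p,R,p-.16*h,R)
b=cv2.imread("pics/0_5.png")[150:300,350:550]; a=cv2.imread("pics/1_5.png")[170:320,80:280]
cv2.imwrite("pics/c5.png",cv2.resize(np.hstack([a,b]),(800,300)))
E
```

```text
5.9167 [0.6213 0.0778 0.0812] [ 0.0834  0.4413 -0.8661] [3.2437 0.8305 0.0176] 49.66321340799951
5.9667 [0.6213 0.0778 0.081 ] [ 0.789  -0.4669 -1.4378] [3.2617 0.8123 0.0103] 49.79370195265543
row [-0.3534, -0.0006, 0.1875] [0.0, 0.0, 0.0] dist mm 160 deg 0.0
```

View pics/c5.png

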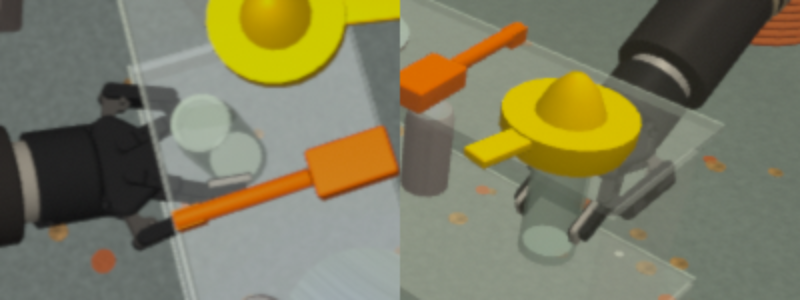

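Call:
drive_tool(steps=[-0.06,0,0.032,0,0,0,-0.3,-0.12,0,0.064,0,0,0,-0.3,-0.18,0,0.096,0,0,0,-0.3,-0.24,0,0.128,0,0,0,-0.3,-0.3,0,0.16,0,0,0,-0.3,-0.354,0,0.188,0,0,0,-0.3,-0.354,0,0.188,0,0,0,-0.3])

```text
clock: 6.6
tcp_pos: [0.5809, 0.2383, 0.0802]
tcp_rot: [-0.147, 0.769, -0.591, -0.192]
force: [1.0, 0.4, -0.4]
gripper_width: 0.579
```

```bash
python3 - <<'E'
from h import *
np.set_printoptions(precision=4,suppress=True)
for i in range(2):
    p,R,s=meas(); print(s["clock"],p,s["joints"],s["force"],s["moment"],s["gripper_width"]*85)
    q,d=grab_frame(["scene","top"][i]); cv2.imwrite(f"pics/{i}_6.png",q[:,:,::-1])
save(p,R)
b=cv2.imread("pics/0_6.png")[120:270,400:600]; a=cv2.imread("pics/1_6.png")[170:320,20:220]
cv2.imwrite("pics/c6.png",cv2.resize(np.hstack([a,b]),(800,300),interpolation=2))
E
```

```text
6.6 [0.5809 0.2383 0.0802] [ 1.0432  0.7845 -0.3509  0.687  -1.4069 -1.2616] [ 0.9705  0.3909 -0.4272] [3.232  0.7734 0.1516] 49.18298179340823
6.65 [0.5806 0.2359 0.0801] [ 1.0411  0.7838 -0.354   0.6872 -1.406  -1.262 ] [-0.1866 -0.2816 -0.9252] [ 3.2326  0.8511 -0.0183] 49.70872799646472
```

View pics/c6.png

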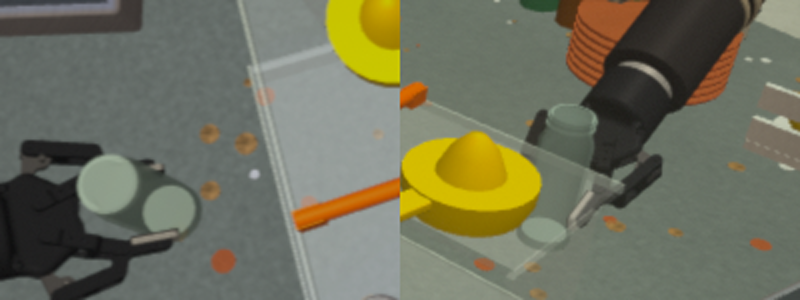

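```bash
python3 - <<'E'
import cv2,numpy as np
a=cv2.imread("pics/1_6.png")[230:310,40:140];a=cv2.resize(a,(700,560),interpolation=2);cv2.imwrite("pics/c7.png",cv2.convertScaleAbs(a,alpha=1.4))
a=cv2.imread("pics/0_6.png")[160:260,440:540];a=cv2.resize(a,(600,600),interpolation=2);cv2.imwrite("pics/c8.png",cv2.convertScaleAbs(a,alpha=1.5))
E
```

```text
(no output)
```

View pics/c7.png

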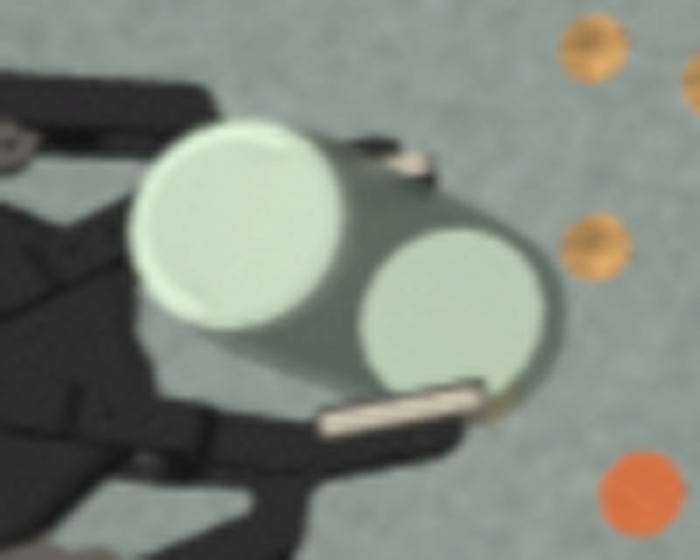

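View pics/c8.png

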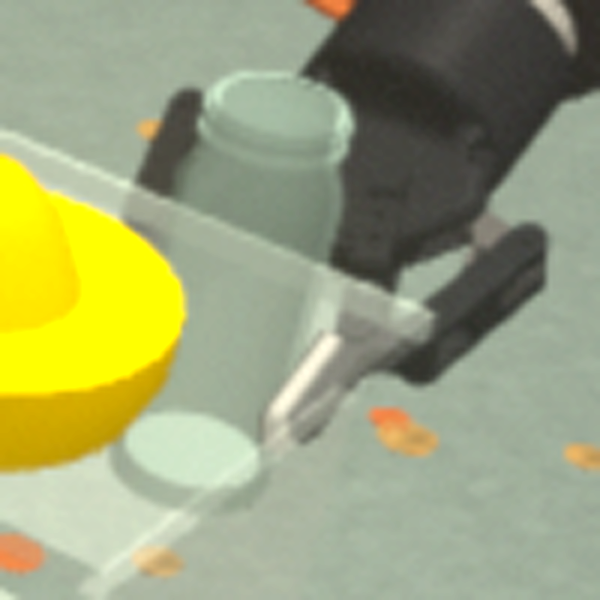

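```bash
cat >> h.py <<'E'
def tri(a,b):
    o1,d1=ray(*a);o2,d2=ray(*b);A=np.stack([d1,-d2],1);k=np.linalg.lstsq(A,o2-o1,rcond=None)[0];x,y=o1+d1*k[0],o2+d2*k[1];return (x+y)/2,np.linalg.norm(x-y)
E
python3 - <<'E'
from h import *
np.set_printoptions(precision=4,suppress=True)
f=lambda n,x,y,s,ox,oy:(n,(x+.5)/s-.5+ox,(y+.5)/s-.5+oy)
mt=f("top",238,224,7,40,230);bt=f("top",452,318,7,40,230);ms=f("scene",278,115,6,440,160);bs=f("scene",190,452,6,440,160)
M,e=tri(mt,ms);B,e2=tri(bt,bs);print(M,e,B,e2,(M-B)/np.linalg.norm(M-B),np.linalg.norm(M-B))
print(plane(*mt,.189),plane(*bt,.054),plane(*ms,.189),plane(*bs,.054))
p,R,s=meas(); print(s["clock"],p,s["moment"],R.T@s["moment"])
print("M in tool",R.T@(M-p),"B",R.T@(B-p))
E
```

```text
[0.5773 0.2499 0.1835] 0.002230005042899619 [0.577  0.2499 0.0557] 0.0014968849295769456 [0.0024 0.0003 1.    ] 0.12777948696806446
[0.5755 0.2466 0.189 ] [0.5769 0.2498 0.054 ] [0.5841 0.2428 0.189 ] [0.5755 0.2529 0.054 ]
6.7 [0.5805 0.2341 0.0802] [ 3.2405  0.8483 -0.0611] [ 0.027  -3.3499  0.0425]
M in tool [-0.0626 -0.0006 -0.0838] B [-0.0028 -0.0007  0.0291]
```

```bash
cat >> h.py <<'E'
T28=np.radians(28)
AX=np.array([-np.sin(T28),0,-np.cos(T28)])
MT=np.array([-.0175,0,0])+(.14-.0395)*AX
YS=-1.282; HS=np.array([np.cos(YS),np.sin(YS),0]); t35=np.radians(35)
A35=np.sin(t35)*HS+np.cos(t35)*np.array([0,0,1])
FACE=np.array([.595,-.3688,0])+(-.04)*HS+np.array([0,0,.22])
RP=ori(YS,np.radians(63),-1)
def tcp_for_mouth(m,R): return np.array(m)-R@MT
E
python3 - <<'E'
from h import *
np.set_printoptions(precision=4,suppress=True)
p,R,s=meas(); p=np.array([.581,.2327,.081])
print("axis check",RP@AX,A35,"FACE",FACE)
q=row(p,R,[.57,.235,.40],R)
q=row(*q,[.53,-.02,.41],RP)
w=tcp_for_mouth(FACE-.04*A35-.10*HS+[0,0,.10],RP);print(w)
q=row(*q,w,RP)
w=tcp_for_mouth(FACE-.04*A35-.10*HS,RP);print(w);q=row(*q,w,RP)
w=tcp_for_mouth(FACE-.04*A35,RP);print(w);q=row(*q,w,RP)
for k in(0,1): print(proj(["scene","top"][k],np.array([FACE,FACE-.04*A35])))
E
```

```text
axis check [ 0.1634 -0.5498  0.8192] [ 0.1634 -0.5498  0.8192] FACE [ 0.5836 -0.3305  0.22  ]
row [-0.3845, 0.0277, -0.6987] [0.0, 0.0, 0.0] dist mm 319 deg 0.0
row [0.5109, 0.259, -0.2981] [-0.0065, -0.1948, -0.0079] dist mm 258 deg 35.1
[ 0.5344 -0.165   0.1893]
row [0.6507, 0.0925, -0.0619] [-0.0, -0.0, 0.0] dist mm 264 deg 0.0
[ 0.5344 -0.165   0.0893]
row [0.2228, 0.0001, 0.1135] [-0.0, -0.0, 0.0] dist mm 100 deg 0.0
[ 0.5629 -0.2608  0.0893]
row [0.1135, -0.0001, -0.2227] [-0.0, -0.0, 0.0] dist mm 100 deg 0.0
[[177.2829 258.3021]
 [194.788  269.7299]]
[[465.7813 237.3334]
 [446.301  246.9397]]
```

Call:
drive_tool(steps=[-0.02,0.002,-0.04,0,0,0,-0.3,-0.06,0.005,-0.11,0,0,0,-0.3,-0.11,0.008,-0.2,0,0,0,-0.3,-0.16,0.012,-0.29,0,0,0,-0.3,-0.21,0.016,-0.38,0,0,0,-0.3,-0.26,0.019,-0.47,0,0,0,-0.3,-0.31,0.022,-0.56,0,0,0,-0.3,-0.35,0.025,-0.64,0,0,0,-0.3,-0.375,0.027,-0.68,0,0,0,-0.3,-0.385,0.028,-0.699,0,0,0,-0.3])

```text
clock: 7.53
tcp_pos: [0.5694, 0.2337, 0.4046]
tcp_rot: [-0.149, 0.767, -0.593, -0.192]
force: [0.3, 0.3, -2.7]
gripper_width: 0.586
```

Call:
drive_tool(steps=[0.05,0.026,-0.03,0,-0.02,0,-0.3,0.11,0.055,-0.065,0,-0.04,-0.001,-0.3,0.17,0.085,-0.1,-0.001,-0.065,-0.002,-0.3,0.23,0.115,-0.135,-0.002,-0.09,-0.003,-0.3,0.29,0.15,-0.17,-0.003,-0.11,-0.004,-0.3,0.35,0.18,-0.205,-0.004,-0.135,-0.005,-0.3,0.41,0.21,-0.24,-0.005,-0.16,-0.006,-0.3,0.46,0.235,-0.27,-0.006,-0.18,-0.007,-0.3,0.495,0.25,-0.29,-0.0065,-0.19,-0.008,-0.3,0.511,0.259,-0.298,-0.0065,-0.195,-0.008,-0.3])

```text
clock: 8.37
tcp_pos: [0.5272, -0.0232, 0.4105]
tcp_rot: [-0.315, 0.682, -0.511, -0.419]
force: [-0.2, -0.1, -1.4]
gripper_width: 0.583
```

```bash
python3 - <<'E'
from h import *
np.set_printoptions(precision=4,suppress=True)
for i in range(2):
    p,R,s=meas(); print(s["clock"],p,"want .53 -.02 .41",s["joints"],s["force"],R.T@s["moment"],s["gripper_width"]*85)
    q,d=grab_frame(["scene","top"][i]); cv2.imwrite(f"pics/{i}_9.png",q[:,:,::-1])
p,R,s=meas(); print(p);row(p,R,p,RP)
b=cv2.imread("pics/0_9.png"); a=cv2.imread("pics/1_9.png")
cv2.imwrite("pics/c9.png",cv2.resize(np.hstack([a,b]),(800,300),interpolation=3))
E
```

```text
8.3667 [ 0.5272 -0.0232  0.4105] want .53 -.02 .41 [ 0.6357  0.001  -0.2944  0.4407 -1.4579 -0.4435] [-0.2173 -0.0857 -1.3989] [-0.0095 -1.7085  0.0528] 49.54550383069124
8.4167 [ 0.5272 -0.0233  0.4103] want .53 -.02 .41 [ 0.6355  0.0013 -0.2944  0.4404 -1.4582 -0.4435] [-0.1189 -0.5582 -1.3273] [ 0.0232 -1.631   0.1248] 49.98429658024701
[ 0.5277 -0.0221  0.4099]
row [0.0, 0.0, 0.0] [-0.0016, 0.0005, -0.0006] dist mm 0 deg 0.3
```

View pics/c9.png

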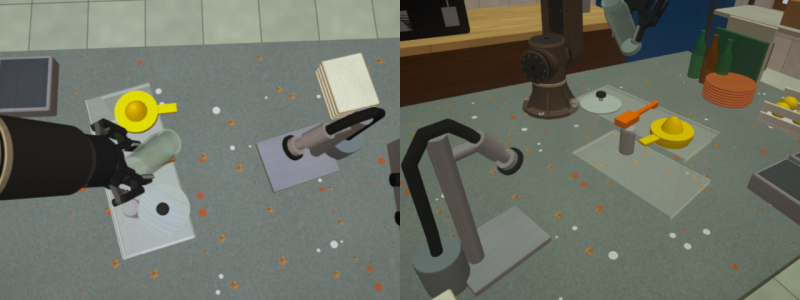

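Call:
drive_tool(steps=[0.06,0.01,-0.006,0,0,0,-0.3,0.14,0.02,-0.013,0,0,0,-0.3,0.22,0.032,-0.02,0,0,0,-0.3,0.3,0.043,-0.028,0,0,0,-0.3,0.38,0.054,-0.036,0,0,0,-0.3,0.46,0.065,-0.044,0,0,0,-0.3,0.54,0.077,-0.052,0,0,0,-0.3,0.61,0.087,-0.058,0,0,0,-0.3,0.65,0.092,-0.062,-0.001,0,0,-0.3,0.65,0.092,-0.062,-0.001,0,0,-0.3])

```text
clock: 9.3
tcp_pos: [0.5304, -0.1659, 0.1847]
tcp_rot: [-0.309, 0.682, -0.512, -0.421]
force: [-0.9, -0.3, -1.1]
gripper_width: 0.579
```

```bash
python3 - <<'E'
from h import *
np.set_printoptions(precision=4,suppress=True)
for i in range(2):
    p,R,s=meas(); print(s["clock"],p,s["joints"],s["force"],s["gripper_width"]*85)
    q,d=grab_frame(["scene","top"][i]); cv2.imwrite(f"pics/{i}_10.png",q[:,:,::-1])
p,R,s=meas(); print(p)
w=tcp_for_mouth(FACE-.04*A35-.10*HS,RP);print(w);q=row(p,R,w,RP)
w=tcp_for_mouth(FACE-.04*A35,RP);print(w);q=row(*q,w,RP)
b=cv2.imread("pics/0_10.png")[130:430,100:500]; a=cv2.imread("pics/1_10.png")[120:420,250:650-10]
cv2.imwrite("pics/c10.png",cv2.hconcat([a,b]))
E
```

```text
9.3 [ 0.5304 -0.1659  0.1847] [ 0.3134  0.1208 -0.748   0.6541 -0.8401 -0.5011] [-0.8591 -0.2839 -1.0939] 49.204033644470876
9.35 [ 0.5318 -0.1651  0.1869] [ 0.3148  0.1191 -0.7446  0.6535 -0.8426 -0.5003] [-0.1775  0.9076 -0.9305] 49.74303925332081
[ 0.5331 -0.1643  0.1884]
[ 0.5344 -0.165   0.0893]
row [0.2218, -0.0038, 0.1103] [0.0009, -0.0001, -0.001] dist mm 99 deg 0.2
[ 0.5629 -0.2608  0.0893]
row [0.1135, -0.0, -0.2227] [-0.0, 0.0, -0.0] dist mm 100 deg 0.0
```

View pics/c10.png

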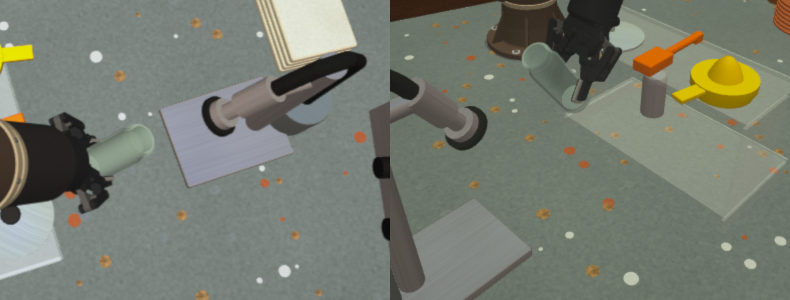

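Call:
drive_tool(steps=[0.03,0,-0.01,0,0,0,-0.3,0.08,-0.001,-0.028,0,0,0,-0.3,0.13,-0.002,-0.045,0,0,0,-0.3,0.18,-0.002,-0.062,0,0,0,-0.3,0.23,-0.003,-0.078,0,0,0,-0.3,0.28,-0.003,-0.094,0,0,0,-0.3,0.315,-0.004,-0.106,0,0,0,-0.3,0.335,-0.004,-0.112,0.001,0,-0.001,-0.3,0.335,-0.004,-0.112,0.001,0,-0.001,-0.3,0.335,-0.004,-0.112,0.001,0,-0.001,-0.3])

```text
clock: 10.23
tcp_pos: [0.5646, -0.2601, 0.0908]
tcp_rot: [-0.313, 0.684, -0.509, -0.418]
force: [-0.4, -0.4, -1.1]
gripper_width: 0.588
```

```bash
python3 - <<'E'
from h import *
np.set_printoptions(precision=4,suppress=True)
for i in range(2):
    p,R,s=meas(); print(s["clock"],p,s["joints"],s["force"],s["gripper_width"]*85)
    q,d=grab_frame(["scene","top"][i]); cv2.imwrite(f"pics/{i}_11.png",q[:,:,::-1])
p,R,s=meas(); print(p, "want",tcp_for_mouth(FACE-.04*A35,RP)); row(p,R,tcp_for_mouth(FACE-.04*A35,RP),RP)
b=cv2.imread("pics/0_11.png")[180:360,120:300]; a=cv2.imread("pics/1_11.png")[170:320,400:550]
cv2.imwrite("pics/s11.png",cv2.resize(b,(600,600),interpolation=2))
cv2.imwrite("pics/t11.png",cv2.resize(a,(600,600),interpolation=2))
E
```

```text
10.2333 [ 0.5646 -0.2601  0.0908] [-0.0048  0.2886 -0.8525  1.0504 -0.5239 -0.6588] [-0.374  -0.384  -1.1128] 49.986459301848
10.2833 [ 0.5649 -0.2598  0.0912] [-0.0042  0.288  -0.8524  1.0501 -0.5238 -0.6587] [ 0.1796 -0.1622 -1.5215] 49.358271985338504
[ 0.565  -0.2595  0.0914] want [ 0.5629 -0.2608  0.0893]
row [0.0053, 0.006, 0.0008] [-0.0003, -0.0001, 0.0015] dist mm 3 deg 0.3
```

View pics/s11.png

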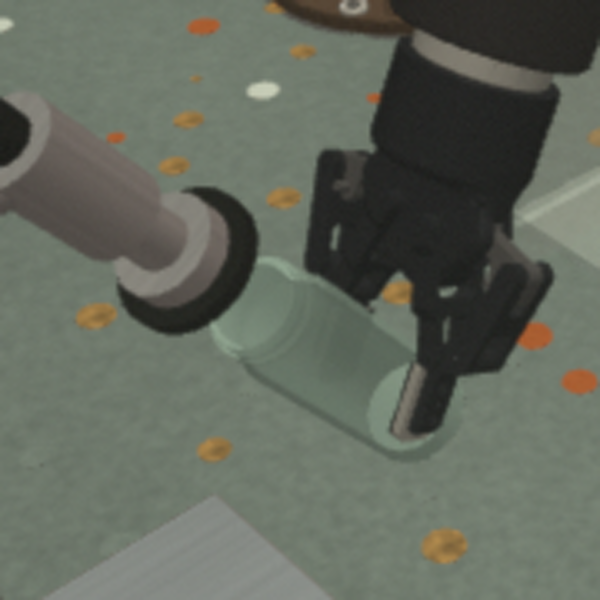

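View pics/t11.png

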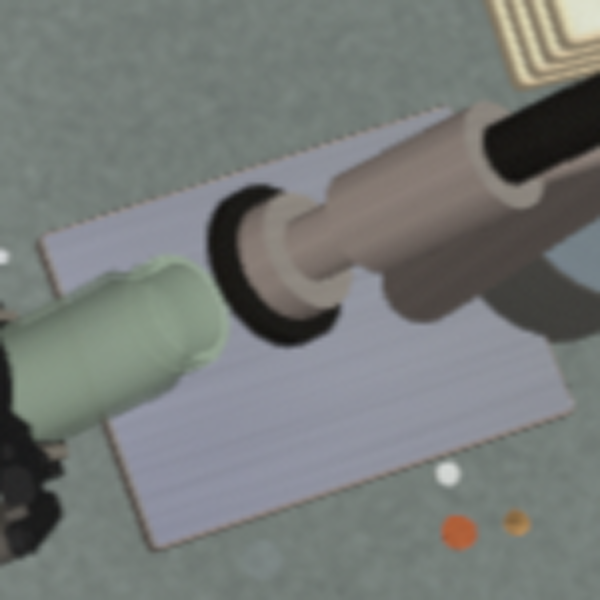

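```bash
python3 - <<'E'
from h import *
np.set_printoptions(precision=4,suppress=True)
for n,f,(x0,y0,x1,y1) in (("scene","pics/scene0.png",(150,230,205,285)),("top","pics/top0.png",(448,212,488,260))):
    im=cv2.imread(f); g=im.max(2); m=np.zeros(g.shape,np.uint8); m[y0:y1,x0:x1]=(g[y0:y1,x0:x1]<55)
    k,l,st,ce=cv2.connectedComponentsWithStats(m); i=1+np.argmax(st[1:,4]); 
    c=max(cv2.findContours((l==i).astype(np.uint8),0,1)[0],key=len); h=cv2.convexHull(c)
    (cx,cy),(w,hh),ang=cv2.minAreaRect(h); e=cv2.fitEllipse(h)
    # predicted: outline of disc front face + back at +t
    u=np.cross(A35,[0,0,1]);u/=np.linalg.norm(u);v=np.cross(A35,u)
    th=np.linspace(0,2*np.pi,200)
    for t in(.006,.01,.014):
        P=np.vstack([FACE+d*A35+.03*(np.cos(th)[:,None]*u+np.sin(th)[:,None]*v) for d in(0,t)])
        b=proj(n,P); print(n,t,"pred bbox",b.min(0),b.max(0))
    print("obs bbox",h[:,0].min(0),h[:,0].max(0),"ell",e)
E
```

```text
scene 0.006 pred bbox [155.2511 235.6591] [196.8841 279.7649]
scene 0.01 pred bbox [153.2962 234.3492] [196.8841 279.7649]
scene 0.014 pred bbox [151.3212 233.026 ] [196.8841 279.7649]
obs bbox [156 236] [196 279] ell ((175.9602813720703, 257.83441162109375), (36.60382080078125, 46.75946807861328), 38.399658203125)
top 0.006 pred bbox [450.4006 216.5226] [483.7869 256.9508]
top 0.01 pred bbox [450.4006 215.4542] [485.8571 256.9508]
top 0.014 pred bbox [450.4006 214.3781] [487.942  256.9508]
obs bbox [452 217] [484 255] ell ((468.3323059082031, 236.02195739746094), (29.629587173461914, 41.54129409790039), 151.3585662841797)
```

```bash
python3 - <<'E'
import cv2,numpy as np
b=cv2.imread("pics/0_11.png")[245:300,170:240]; a=cv2.imread("pics/1_11.png")[220:275,415:485]
o=np.vstack([cv2.resize(x,(700,550),interpolation=2) for x in(a,b)]); 
for i,x in enumerate((a,b)):
    x=cv2.resize(x,(700,550),interpolation=2); cv2.imwrite(f"pics/m{i}.png",cv2.convertScaleAbs(x,alpha=1.6,beta=-40))
E
```

```text
(no output)
```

View pics/m0.png

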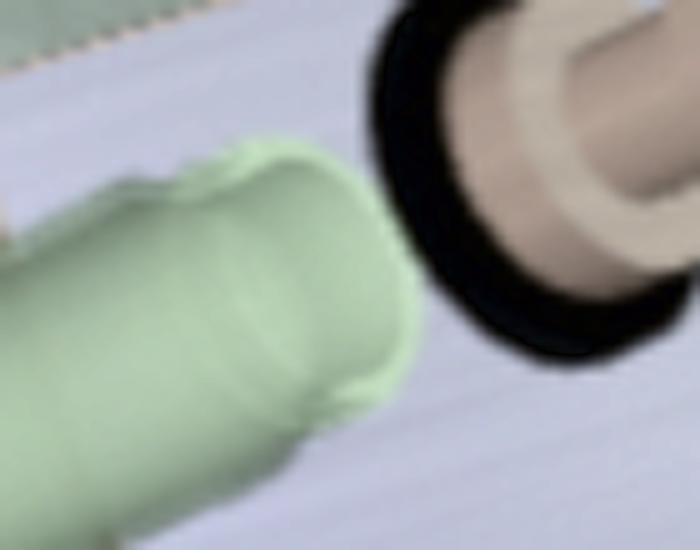

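View pics/m1.png

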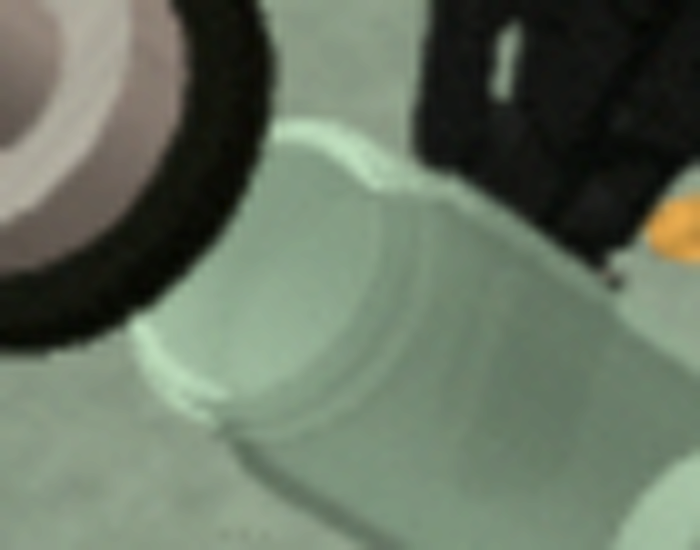

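```bash
python3 - <<'E'
from h import *
np.set_printoptions(precision=2,suppress=True)
for n,pt in(("top",[.5650,-.2597,.0913]),("scene",[.5647,-.26,.0910])):
    q=[-0.313,0.684,-0.509,-0.418]
    R=RP; M=np.array(pt)+R@MT; ax=R@AX
    u=np.cross(ax,[0,0,1]);u/=np.linalg.norm(u);v=np.cross(ax,u);th=np.linspace(0,2*np.pi,400)
    b=proj(n,M+.021*(np.cos(th)[:,None]*u+np.sin(th)[:,None]*v)); print(n,b.min(0),b.max(0),"mouth-in-world",M,"to face mm",1e3*(FACE-M), 1e3*np.array([(FACE-M)@A35,(FACE-M)@u,(FACE-M)@v]),u,v)
E
```

```text
top [435.13 232.22] [456.06 258.63] mouth-in-world [ 0.58 -0.31  0.19] to face mm [  4.45 -23.12  30.78] [38.65  2.31  1.53] [-0.96 -0.28  0.  ] [ 0.23 -0.79 -0.57]
scene [182.68 255.28] [208.85 283.7 ] mouth-in-world [ 0.58 -0.31  0.19] to face mm [  4.75 -22.82  31.08] [38.78  1.94  1.2 ] [-0.96 -0.28  0.  ] [ 0.23 -0.79 -0.57]
```

Call:
drive_tool(steps=[0.001,0.0025,-0.009,0,0,0.001,-0.3,-0.006,0.0025,-0.02,0,0,0.001,-0.3,-0.013,0.0025,-0.032,0,0,0.001,-0.3,-0.02,0.0025,-0.045,0,0,0.001,-0.3,-0.027,0.0025,-0.058,0,0,0.001,-0.3,-0.033,0.0025,-0.069,0,0,0.001,-0.3,-0.037,0.0025,-0.0766,0,0,0.001,-0.3,-0.037,0.0025,-0.0766,0,0,0.001,-0.3,-0.037,0.0025,-0.0766,0,0,0.001,-0.3])

```text
clock: 11.08
tcp_pos: [0.5689, -0.2803, 0.1175]
tcp_rot: [-0.313, 0.683, -0.51, -0.418]
force: [-0.6, -0.1, -1.9]
gripper_width: 0.582
```

```bash
cat > look.py <<'E'
from h import *
import sys
np.set_printoptions(precision=4,suppress=True)
t=sys.argv[1]; bx=[list(map(int,a.split(","))) for a in sys.argv[2:4]]
for i in range(2):
    p,R,s=meas(); print(s["clock"],p,s["joints"],s["force"],s["gripper_width"]*85)
    n=["scene","top"][i]; q,d=grab_frame(n); q=q[:,:,::-1]; cv2.imwrite(f"pics/{n}_{t}.png",q)
    x,y,w,h=bx[i]; k=min(800/w,600/h); cv2.imwrite(f"pics/{n}_{t}z.png",cv2.resize(np.ascontiguousarray(q[y:y+h,x:x+w]),None,fx=k,fy=k,interpolation=2))
p,R,s=meas()
if len(sys.argv)>4:
    M=p+R@MT;u=RP[:,1];v=np.cross(A35,u); d=1e3*(FACE-M);print("to face: axis %.1f u %.1f v %.1f"%(d@A35,d@u,d@v),"tilt err deg",np.degrees(np.arccos((R@AX)@A35)),"axis force",s["force"]@A35,s["force"])
    row(p,R,p,RP)
E
python3 look.py 12 120,190,160,120 400,170,160,120 1
```

```text
11.0833 [ 0.5689 -0.2803  0.1175] [-0.0075  0.2691 -0.7896  0.9335 -0.5701 -0.5213] [-0.6374 -0.0538 -1.9189] 49.451900551504295
11.1333 [ 0.5687 -0.2803  0.1172] [-0.0074  0.2693 -0.79    0.9336 -0.57   -0.5214] [-1.3482  1.144  -1.3418] 49.78690975923865
to face: axis 5.6 u -0.2 v -0.7 tilt err deg 0.06891206854228456 axis force -0.6557645430825096 [ 0.7518 -0.6661 -1.3976]
row [0.0, 0.0, 0.0] [-0.0005, 0.0002, -0.0002] dist mm 0 deg 0.1
```

View pics/scene_12z.png

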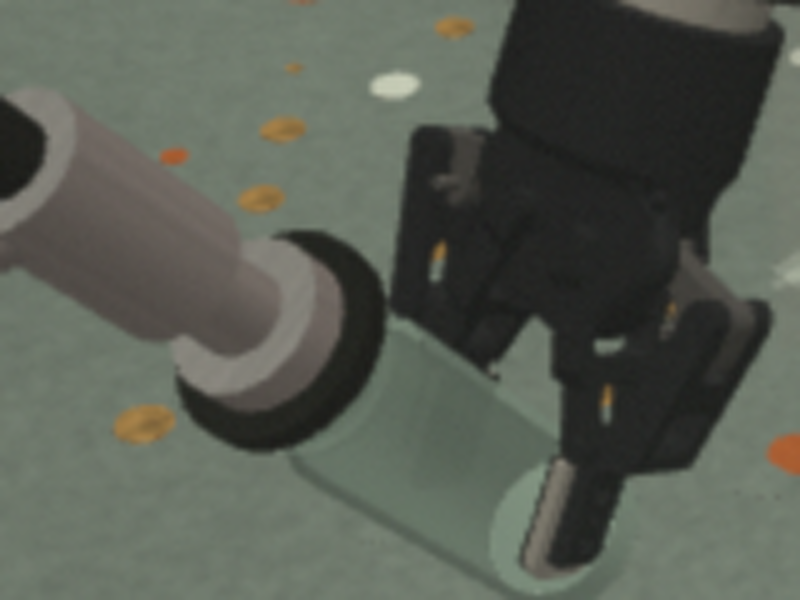

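View pics/top_12z.png

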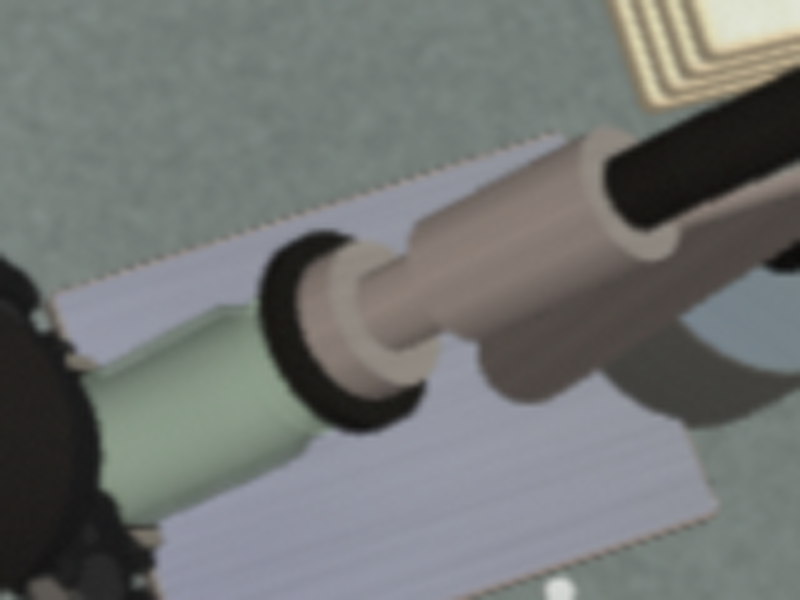

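Call:
drive_tool(steps=[-0.003,-0.0038,0.0,0,0,0,-0.3,-0.0065,-0.0038,-0.007,0,0,0,-0.3,-0.0095,-0.0038,-0.013,0,0,0,-0.3,-0.0125,-0.0038,-0.019,0,0,0,-0.3,-0.016,-0.0038,-0.025,0,0,0,-0.3,-0.0186,-0.0038,-0.0297,0,0,0,-0.3,-0.0186,-0.0038,-0.0297,0,0,0,-0.3,-0.0186,-0.0038,-0.0297,0,0,0,-0.3])

```text
clock: 11.85
tcp_pos: [0.5722, -0.2866, 0.1291]
tcp_rot: [-0.313, 0.683, -0.51, -0.419]
force: [-0.4, 3.7, -6.2]
gripper_width: 0.587
```

```bash
python3 look.py 13 120,190,160,120 400,170,160,120 1
```

```text
11.85 [ 0.5722 -0.2866  0.1291] [-0.0065  0.2626 -0.7597  0.8884 -0.5929 -0.4679] [-0.4043  3.6792 -6.1773] 49.866069934096565
11.9 [ 0.5722 -0.2866  0.129 ] [-0.0065  0.2626 -0.7597  0.8885 -0.5929 -0.4681] [ 0.3226  2.916  -5.6738] 49.8296360242944
to face: axis -8.3 u 1.5 v 0.3 tilt err deg 0.06882618350882111 axis force -6.872221010305498 [ 0.7738  2.9829 -6.5416]
row [0.0, 0.0, 0.0] [-0.0004, 0.0002, -0.0001] dist mm 0 deg 0.1
```

View pics/scene_13z.png

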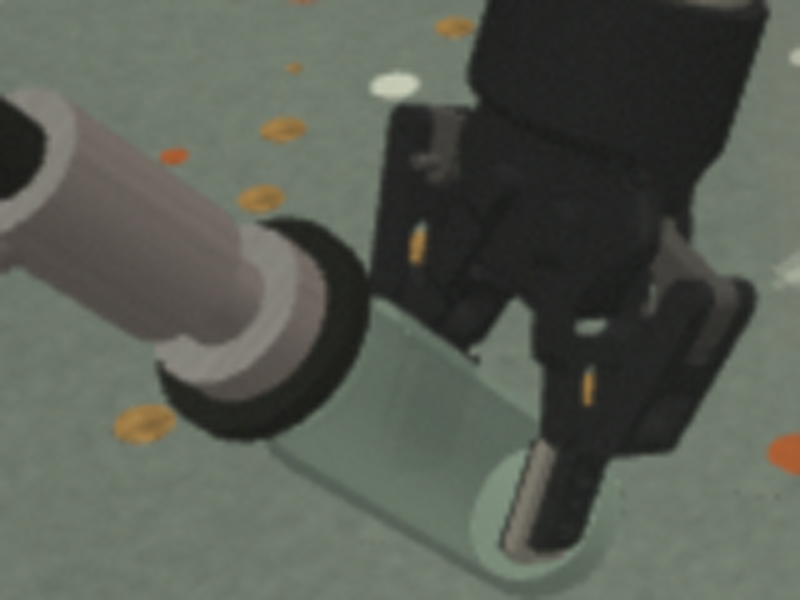

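View pics/top_13z.png

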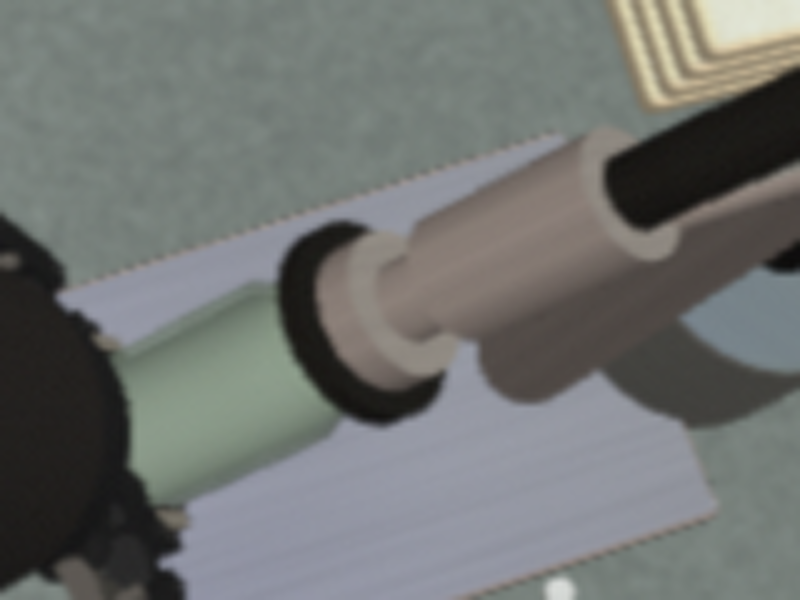

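Call:
drive_tool(steps=[-0.002,0,-0.004,0,0,0,-0.3,-0.004,0,-0.008,0,0,0,-0.3,-0.006,0,-0.011,0,0,0,-0.3,-0.007,0,-0.0132,0,0,0,-0.3,-0.0078,0,-0.0147,0,0,0,-0.3,-0.0078,0,-0.0147,0,0,0,-0.3])

```text
clock: 12.45
tcp_pos: [0.5734, -0.2904, 0.1348]
tcp_rot: [-0.313, 0.683, -0.51, -0.419]
force: [0.2, 4.2, -8.0]
gripper_width: 0.587
```

```bash
python3 look.py 14 120,190,160,120 400,170,160,120 1
```

```text
12.45 [ 0.5734 -0.2904  0.1348] [-0.0086  0.2589 -0.7463  0.8704 -0.603  -0.4441] [ 0.163   4.1807 -8.0192] 49.854891214104185
12.5 [ 0.5734 -0.2904  0.1347] [-0.0086  0.259  -0.7464  0.8706 -0.6029 -0.4444] [ 0.3122  3.7075 -8.1694] 49.76784084635774
to face: axis -15.1 u 1.4 v 0.3 tilt err deg 0.07718256060902874 axis force -7.998000085595543 [ 0.9079  3.8397 -7.3676]
row [0.0, 0.0, 0.0] [-0.0005, 0.0002, -0.0001] dist mm 0 deg 0.1
```

Call:
drive_tool(steps=[-0.0012,0,-0.0022,0,0,0,-0.3,-0.0012,0,-0.0022,0,0,0,-0.3,-0.0012,0,-0.0022,0,0,0,-0.3])

```text
clock: 12.8
tcp_pos: [0.5735, -0.2909, 0.1356]
tcp_rot: [-0.313, 0.683, -0.51, -0.419]
force: [0.1, 3.9, -7.4]
gripper_width: 0.586
```

Call:
drive_tool(steps=[-0.0012,0,-0.0022,0,0,0,-0.3,-0.0012,0,-0.0022,0,0,0,-0.3,-0.0012,0,-0.0022,0,0,0,-0.3])

```text
clock: 13.05
tcp_pos: [0.5736, -0.2914, 0.1362]
tcp_rot: [-0.313, 0.683, -0.51, -0.419]
force: [0.8, 4.3, -8.1]
gripper_width: 0.583
```

```bash
python3 look.py 15 120,190,160,120 400,170,160,120 1
```

```text
13.05 [ 0.5736 -0.2914  0.1362] [-0.0091  0.2581 -0.7427  0.8651 -0.6057 -0.4373] [ 0.7861  4.3157 -8.1397] 49.54225031474387
13.1 [ 0.5736 -0.2914  0.1362] [-0.0091  0.2581 -0.7427  0.8652 -0.6058 -0.4373] [ -0.0859   4.6009 -10.1754] 49.48634549186869
to face: axis -17.0 u 1.4 v 0.3 tilt err deg 0.072938380238912 axis force -10.095052343972885 [-0.3142  4.2679 -9.3965]
row [0.0, 0.0, 0.0] [-0.0004, 0.0002, -0.0001] dist mm 0 deg 0.1
```

Call:
drive_tool(steps=[-0.0012,0,-0.0022,0,0,0,-0.3,-0.0012,0,-0.0022,0,0,0,-0.3,-0.0012,0,-0.0022,0,0,0,-0.3])

```text
clock: 13.4
tcp_pos: [0.5735, -0.2915, 0.1363]
tcp_rot: [-0.313, 0.683, -0.51, -0.419]
force: [0.3, 7.2, -11.7]
gripper_width: 0.586
```

```bash
python3 look.py 16 120,190,160,120 400,170,160,120 1
```

```text
13.4 [ 0.5735 -0.2915  0.1363] [-0.0089  0.2581 -0.7415  0.8622 -0.6063 -0.4338] [  0.3252   7.1602 -11.6563] 49.76775123116566
13.45 [ 0.5735 -0.2915  0.1363] [-0.0089  0.2581 -0.7415  0.8622 -0.6063 -0.4338] [  0.0981   7.1053 -12.9155] 49.65511750103609
to face: axis -17.1 u 1.4 v 0.2 tilt err deg 0.10052174436810371 axis force -14.5311165645191 [ -0.1896   8.1618 -12.2231]
row [0.0, 0.0, 0.0] [-0.0002, 0.0005, -0.0001] dist mm 0 deg 0.1
```

View pics/scene_16z.png

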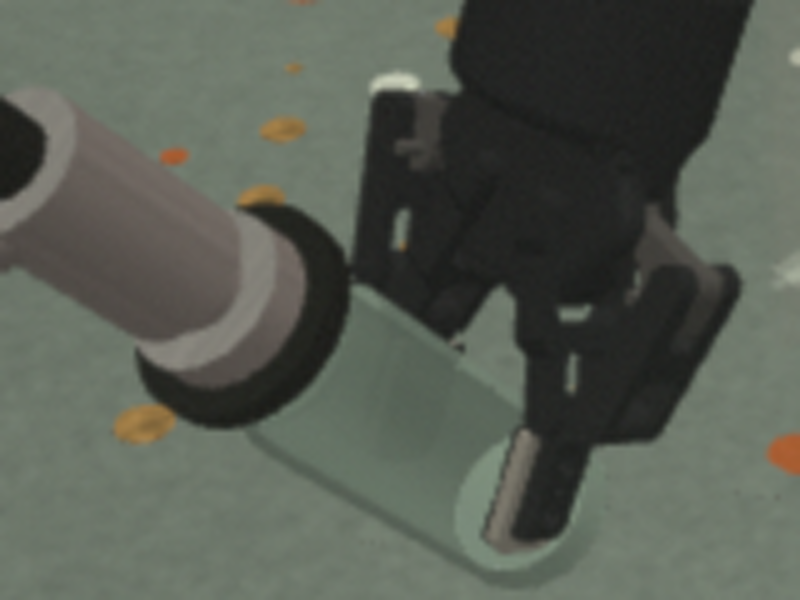

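View pics/top_16z.png

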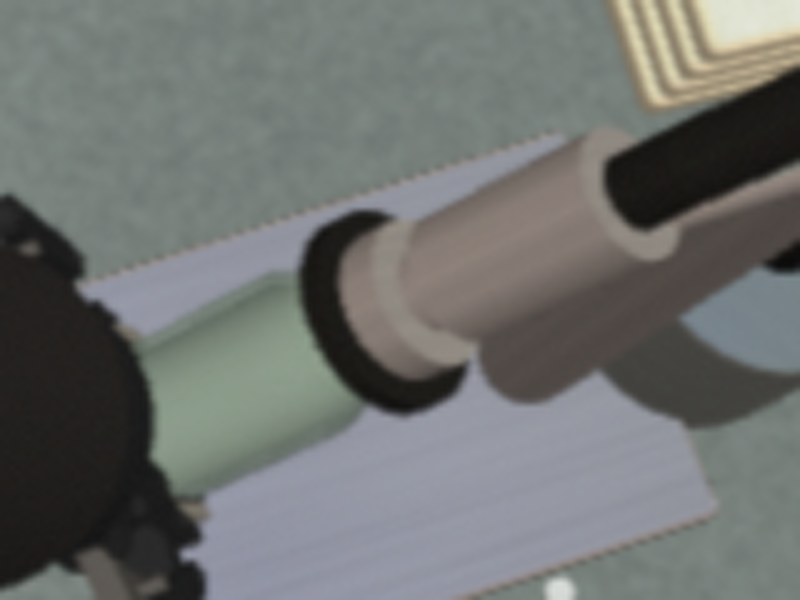

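Call:
drive_tool(steps=[0,0,0,0,0,0,-0.3,0,0,0,0,0,0,-0.3,0,0,0,0,0,0,-0.3,0,0,0,0,0,0,-0.3,0,0,0,0,0,0,-0.3,0,0,0,0,0,0,-0.3,0,0,0,0,0,0,-0.3,0,0,0,0,0,0,-0.3,0,0,0,0,0,0,-0.3,0,0,0,0,0,0,-0.3])

```text
clock: 14.33
tcp_pos: [0.5735, -0.2915, 0.1363]
tcp_rot: [-0.313, 0.683, -0.51, -0.419]
force: [-0.6, 7.3, -11.8]
gripper_width: 0.581
```

Call:
drive_tool(steps=[0,0,0,0,0,0,-0.3,0,0,0,0,0,0,-0.3,0,0,0,0,0,0,-0.3,0,0,0,0,0,0,-0.3,0,0,0,0,0,0,-0.3,0,0,0,0,0,0,-0.3,0,0,0,0,0,0,-0.3,0,0,0,0,0,0,-0.3,0,0,0,0,0,0,-0.3,0,0,0,0,0,0,-0.3])

```text
clock: 15.17
tcp_pos: [0.5735, -0.2915, 0.1363]
tcp_rot: [-0.313, 0.683, -0.51, -0.419]
force: [0.3, 6.3, -11.1]
gripper_width: 0.577
```

Call:
drive_tool(steps=[0,0,0,0,0,0,-0.3,0,0,0,0,0,0,-0.3,0,0,0,0,0,0,-0.3,0,0,0,0,0,0,-0.3,0,0,0,0,0,0,-0.3,0,0,0,0,0,0,-0.3,0,0,0,0,0,0,-0.3,0,0,0,0,0,0,-0.3,0,0,0,0,0,0,-0.3,0,0,0,0,0,0,-0.3])

```text
clock: 16.0
tcp_pos: [0.5735, -0.2914, 0.1363]
tcp_rot: [-0.313, 0.683, -0.51, -0.419]
force: [0.7, 7.6, -11.5]
gripper_width: 0.587
```

```bash
python3 look.py 17 120,190,160,120 400,170,160,120 1
python3 - <<'E'
from h import *
p,R,s=meas()
# back off 60mm along axis, then reverse
q=row(p,R,p-.055*A35,R)
w=np.array([.5344,-.165,.19]); q2=row(*q,w,RP)
q3=row(*q2,[.53,-.02,.41],RP)
A=ori(-1.317,np.radians(28),-1)
q4=row(*q3,[.57,.235,.40],A)
q5=row(*q4,[.581,.2327,.083],A)
E
```

```text
16.0 [ 0.5735 -0.2914  0.1363] [-0.0089  0.2581 -0.7415  0.8623 -0.6063 -0.4338] [  0.6585   7.6075 -11.5325] 49.876614019027286
16.05 [ 0.5735 -0.2915  0.1363] [-0.0089  0.2581 -0.7416  0.8622 -0.6063 -0.4338] [  0.4576   7.5202 -12.9942] 49.38337227261036
to face: axis -17.1 u 1.4 v 0.2 tilt err deg 0.10102929096174074 axis force -14.062081868215472 [ -0.0181   7.5056 -12.1252]
row [0.0, 0.0, 0.0] [-0.0002, 0.0005, -0.0001] dist mm 0 deg 0.1
row [0.0648, 0.0, 0.1213] [0.0, 0.0, 0.0] dist mm 55 deg 0.0
row [-0.3343, 0.004, 0.113] [-0.0002, 0.0005, -0.0001] dist mm 141 deg 0.1
row [-0.6492, -0.0926, 0.0629] [-0.0, 0.0, -0.0] dist mm 264 deg 0.0
row [-0.2422, -0.2774, 0.5305] [0.0081, 0.1945, 0.0079] dist mm 258 deg 35.1
row [0.3831, -0.0252, 0.6939] [-0.0, -0.0, -0.0] dist mm 317 deg 0.0
```

Call:
drive_tool(steps=[0.005,0,0.009,0,0,0,-0.3,0.012,0,0.022,0,0,0,-0.3,0.02,0,0.037,0,0,0,-0.3,0.028,0,0.052,0,0,0,-0.3,0.037,0,0.069,0,0,0,-0.3,0.047,0,0.088,0,0,0,-0.3,0.057,0,0.107,0,0,0,-0.3,0.0648,0,0.1213,0,0,0,-0.3,0.0648,0,0.1213,0,0,0,-0.3])

```text
clock: 16.85
tcp_pos: [0.5648, -0.2619, 0.0921]
tcp_rot: [-0.313, 0.683, -0.51, -0.418]
force: [-0.7, 0.2, -1.2]
gripper_width: 0.584
```

Call:
drive_tool(steps=[-0.03,0,0.01,0,0,0,-0.3,-0.08,0.001,0.028,0,0,0,-0.3,-0.13,0.002,0.045,0,0,0,-0.3,-0.18,0.002,0.062,0,0,0,-0.3,-0.23,0.003,0.078,0,0,0,-0.3,-0.28,0.003,0.094,0,0,0,-0.3,-0.315,0.004,0.106,0,0,0,-0.3,-0.334,0.004,0.113,0,0,0,-0.3])

```text
clock: 17.52
tcp_pos: [0.5357, -0.1645, 0.1933]
tcp_rot: [-0.314, 0.684, -0.509, -0.418]
force: [0.6, 0.2, -1.8]
gripper_width: 0.583
```

Call:
drive_tool(steps=[-0.06,-0.01,0.006,0,0,0,-0.3,-0.14,-0.02,0.013,0,0,0,-0.3,-0.22,-0.032,0.02,0,0,0,-0.3,-0.3,-0.043,0.028,0,0,0,-0.3,-0.38,-0.054,0.036,0,0,0,-0.3,-0.46,-0.065,0.044,0,0,0,-0.3,-0.54,-0.077,0.052,0,0,0,-0.3,-0.61,-0.087,0.058,0,0,0,-0.3,-0.649,-0.0926,0.0629,0,0,0,-0.3,-0.649,-0.0926,0.0629,0,0,0,-0.3])

```text
clock: 18.35
tcp_pos: [0.5317, -0.0193, 0.4141]
tcp_rot: [-0.315, 0.684, -0.509, -0.418]
force: [0.8, -0.2, -1.1]
gripper_width: 0.587
```

```bash
python3 look.py 18 80,150,320,240 380,150,240,180
python3 - <<'E'
from h import *
p,R,s=meas();print(p)
A=ori(-1.317,np.radians(28),-1)
q4=row(p,R,[.57,.235,.40],A)
q5=row(*q4,[.581,.2327,.083],A)
E
```

```text
18.35 [ 0.5317 -0.0193  0.4141] [ 0.6392  0.0061 -0.2839  0.4445 -1.4602 -0.4424] [ 0.8274 -0.208  -1.054 ] 49.892449867280284
18.4 [ 0.531  -0.0201  0.4118] [ 0.6381  0.0066 -0.2877  0.4435 -1.4581 -0.4423] [-0.655  -0.2626 -3.0976] 49.74176955960032
[ 0.53032317 -0.02080462  0.41038286]
row [-0.2419, -0.2763, 0.5335] [0.0076, 0.1947, 0.0077] dist mm 259 deg 35.1
row [0.3832, -0.0251, 0.6939] [-0.0, 0.0, 0.0] dist mm 317 deg 0.0
```

View pics/scene_18.png

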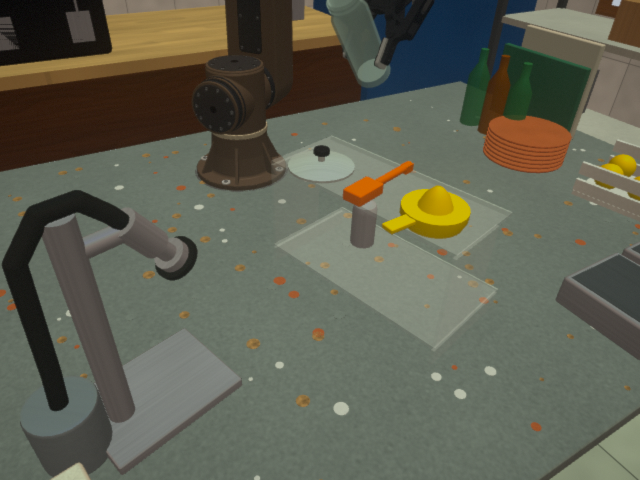

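Call:
drive_tool(steps=[-0.024,-0.028,0.053,0.001,0.019,0.001,-0.3,-0.048,-0.055,0.107,0.0015,0.039,0.0015,-0.3,-0.075,-0.085,0.165,0.002,0.06,0.002,-0.3,-0.105,-0.12,0.23,0.003,0.085,0.003,-0.3,-0.135,-0.155,0.3,0.004,0.11,0.004,-0.3,-0.165,-0.19,0.365,0.005,0.135,0.005,-0.3,-0.195,-0.223,0.43,0.006,0.157,0.006,-0.3,-0.22,-0.25,0.485,0.007,0.177,0.007,-0.3,-0.236,-0.27,0.52,0.0075,0.19,0.0075,-0.3,-0.242,-0.276,0.533,0.0076,0.1947,0.0077,-0.3])

```text
clock: 19.28
tcp_pos: [0.5706, 0.2368, 0.3964]
tcp_rot: [-0.144, 0.768, -0.594, -0.19]
force: [-0.1, -0.7, -2.1]
gripper_width: 0.586
```

Call:
drive_tool(steps=[0.03,-0.002,0.05,0,0,0,-0.3,0.07,-0.005,0.12,0,0,0,-0.3,0.12,-0.008,0.21,0,0,0,-0.3,0.17,-0.011,0.3,0,0,0,-0.3,0.22,-0.014,0.39,0,0,0,-0.3,0.26,-0.017,0.47,0,0,0,-0.3,0.305,-0.02,0.55,0,0,0,-0.3,0.345,-0.023,0.625,0,0,0,-0.3,0.373,-0.025,0.675,0,0,0,-0.3,0.3832,-0.025,0.6939,0,0,0,-0.3])

```text
clock: 20.12
tcp_pos: [0.5802, 0.2294, 0.0794]
tcp_rot: [-0.145, 0.767, -0.595, -0.191]
force: [-1.0, -0.9, -1.1]
gripper_width: 0.586
```

```bash
python3 look.py 19 400,120,200,150 20,170,200,150
python3 - <<'E'
from h import *
import time
A=ori(-1.317,np.radians(28),-1)
p,R,s=meas();print(p,s["joints"])
row(p,R,[.6213,.0778,.083],A)
row(p,R,[.6222,.079,.0722],A)
E
```

```text
20.1167 [0.5802 0.2294 0.0794] [ 1.0349  0.7832 -0.3607  0.6867 -1.4045 -1.2637] [-0.9616 -0.881  -1.0592] 49.81783342241188
20.1667 [0.5803 0.2298 0.0798] [ 1.0353  0.7829 -0.3601  0.6868 -1.4053 -1.2634] [-0.9233 -1.0081 -3.0088] 49.71167451727776
[0.58077248 0.23066242 0.08193006] [ 1.03555433  0.78026911 -0.35849093  0.68704464 -1.40741377 -1.26234821]
row [0.3483, -0.0026, -0.1871] [0.0007, -0.0008, -0.0008] dist mm 158 deg 0.2
row [0.3588, -0.0056, -0.1621] [0.0007, -0.0008, -0.0008] dist mm 158 deg 0.2
```

View pics/top_19z.png

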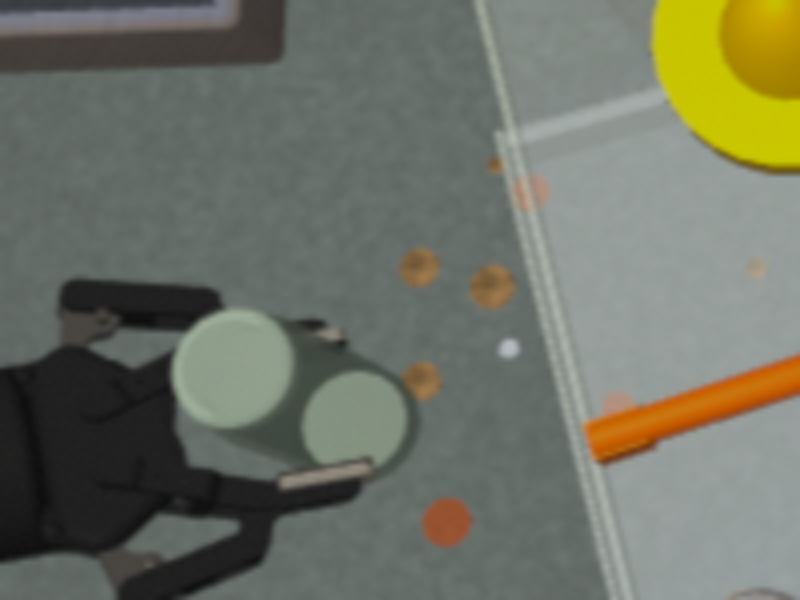

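View pics/scene_19z.png

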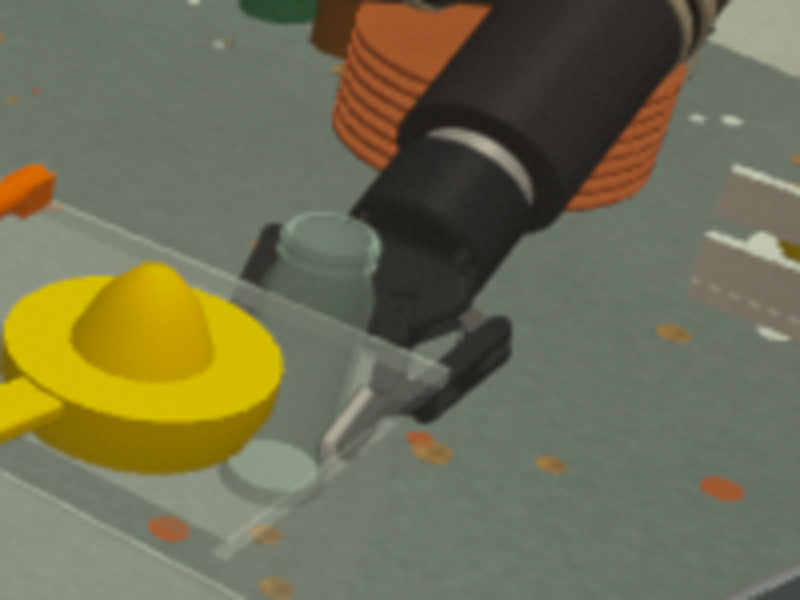

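Call:
drive_tool(steps=[0.03,0,-0.021,0,0,0,-0.3,0.07,0,-0.043,0,0,0,-0.3,0.11,-0.001,-0.065,0,0,0,-0.3,0.15,-0.001,-0.087,0,0,0,-0.3,0.19,-0.001,-0.108,0,0,0,-0.3,0.23,-0.002,-0.13,0,0,0,-0.3,0.27,-0.002,-0.152,0,0,0,-0.3,0.31,-0.0026,-0.173,0,0,0,-0.3,0.346,-0.0026,-0.1915,0.0007,-0.0008,-0.0008,-0.3,0.346,-0.0026,-0.1915,0.0007,-0.0008,-0.0008,-0.3])

```text
clock: 21.05
tcp_pos: [0.6216, 0.076, 0.0884]
tcp_rot: [-0.151, 0.767, -0.594, -0.191]
force: [-0.6, -0.9, -2.0]
gripper_width: 0.585
```

```bash
python3 look.py 20 350,150,200,150 80,170,200,150
python3 - <<'E'
from h import *
A=ori(-1.317,np.radians(28),-1)
p,R,s=meas();print(p,s["joints"])
row(p,R,[.6218,.0787,.0715],A)
E
```

```text
21.05 [0.6216 0.076  0.0884] [ 0.8085  0.6827 -0.5982  0.9125 -1.2451 -1.3172] [-0.558  -0.8605 -2.0018] 49.709276817154006
21.1 [0.622  0.0775 0.0883] [ 0.8102  0.6834 -0.5963  0.9119 -1.2457 -1.3168] [-0.0396  0.429  -0.3565] 49.63761306778311
[0.62223494 0.07878136 0.08811284] [ 0.8115955   0.68422517 -0.59512767  0.91177764 -1.24586374 -1.31672422]
row [0.0196, 0.0013, 0.0366] [-0.0016, 0.0011, 0.0009] dist mm 17 deg 0.4
```

View pics/top_20z.png

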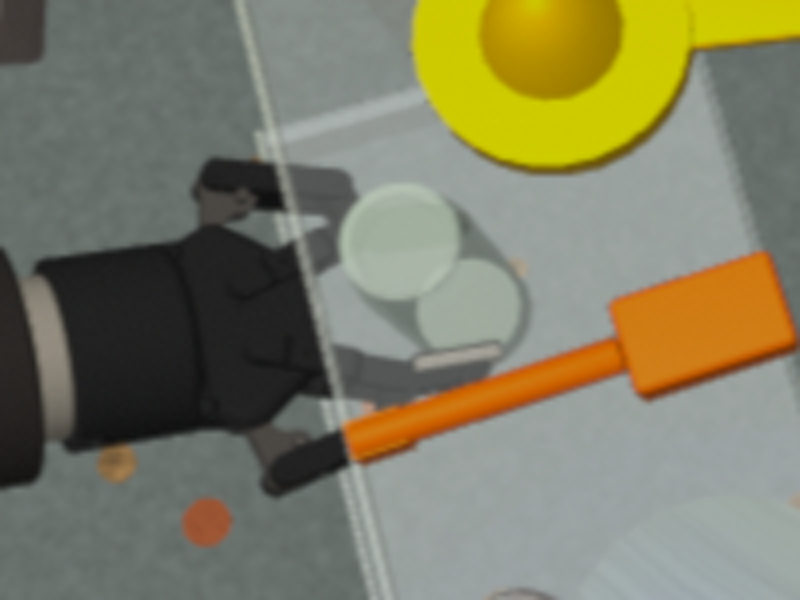

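Call:
drive_tool(steps=[0.003,0.001,0.006,-0.001,0.001,0.001,-0.3,0.007,0.001,0.013,-0.0016,0.001,0.001,-0.3,0.011,0.001,0.02,-0.0016,0.001,0.001,-0.3,0.014,0.001,0.026,-0.0016,0.001,0.001,-0.3,0.0152,0.001,0.0287,-0.0016,0.001,0.001,-0.3,0.0152,0.001,0.0287,-0.0016,0.001,0.001,-0.3,0.0152,0.001,0.0287,-0.0016,0.001,0.001,-0.3])

```text
clock: 21.73
tcp_pos: [0.6213, 0.0798, 0.0728]
tcp_rot: [-0.146, 0.768, -0.594, -0.192]
force: [0.2, 0.7, -1.7]
gripper_width: 0.582
```

```bash
python3 look.py 21 350,150,200,150 80,170,200,150
python3 - <<'E'
from h import *
A=ori(-1.317,np.radians(28),-1)
p,R,s=meas();print(p,s["force"])
row(p,R,[.6218,.0787,.0715],A)
E
```

```text
21.7333 [0.6213 0.0798 0.0728] [ 0.8128  0.7095 -0.5964  0.9159 -1.2354 -1.3299] [ 0.1591  0.6695 -1.7049] 49.48394546252591
21.7833 [0.6214 0.0797 0.0729] [ 0.8127  0.7093 -0.5964  0.9159 -1.2354 -1.3299] [-0.4747 -0.1674 -0.7029] 49.52889524510045
[0.62139835 0.07971686 0.0729983 ] [-0.17649332  0.62218304 -2.57713986]
row [0.0042, -0.0003, 0.002] [0.001, -0.0003, -0.0001] dist mm 2 deg 0.2
```

Call:
drive_tool(steps=[0.001,0,0.001,0,0,0,-0.3,0.0025,0,0.0016,0,0,0,-0.3,0.0042,0,0.002,0.001,0,0,-0.3,0.0042,0,0.002,0.001,0,0,-0.3])

```text
clock: 22.17
tcp_pos: [0.6217, 0.0784, 0.0716]
tcp_rot: [-0.148, 0.767, -0.594, -0.191]
force: [0.5, -0.5, -1.2]
gripper_width: 0.582
```

```bash
python3 look.py 22 350,150,200,150 80,170,200,150
```

```text
22.1667 [0.6217 0.0784 0.0716] [ 0.8102  0.7106 -0.5984  0.9189 -1.2327 -1.3361] [ 0.525  -0.4671 -1.2309] 49.488319064213925
22.2167 [0.6217 0.0784 0.0716] [ 0.8103  0.7105 -0.5983  0.9188 -1.2327 -1.3358] [ 0.2864 -0.3445 -1.9142] 49.86357940513109
```

View pics/top_22z.png

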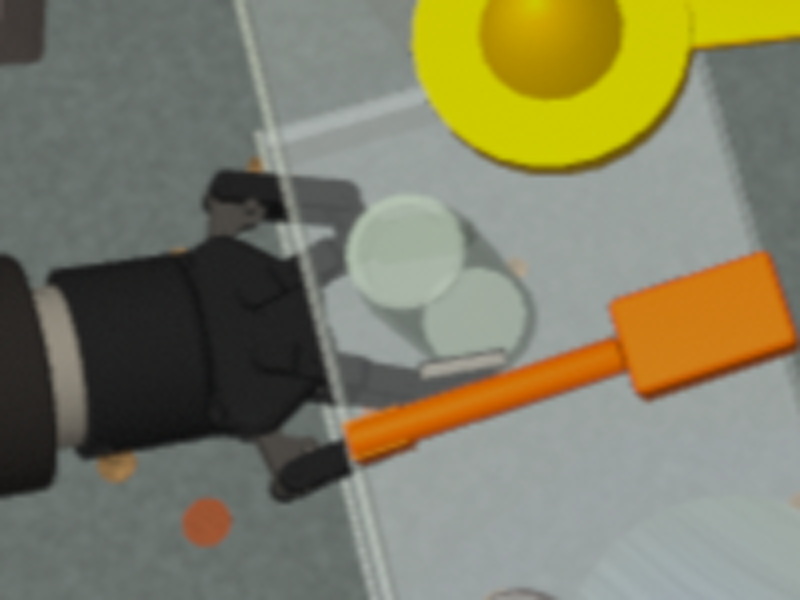

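View pics/scene_22z.png

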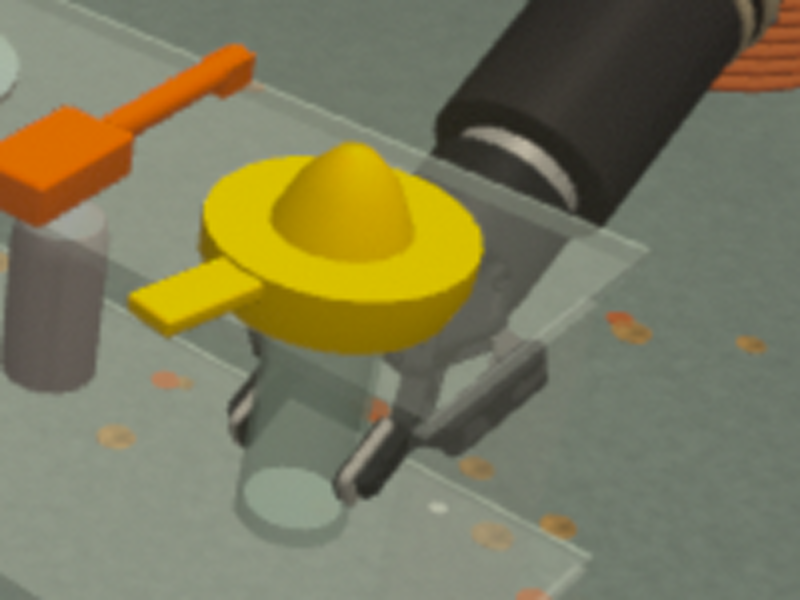

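Call:
drive_tool(steps=[0.0008,0,0.0016,0,0,0,-0.3,0.0008,0,0.0016,0,0,0,-0.3,0.0008,0,0.0016,0,0,0,-0.3])

```text
clock: 22.52
tcp_pos: [0.6217, 0.0784, 0.0715]
tcp_rot: [-0.148, 0.767, -0.594, -0.19]
force: [-1.8, 1.7, 4.2]
gripper_width: 0.585
```

Call:
drive_tool(steps=[0.0008,0,0.0016,0,0,0,-0.3,0.0008,0,0.0016,0,0,0,-0.3,0.0008,0,0.0016,0,0,0,-0.3])

```text
clock: 22.77
tcp_pos: [0.6217, 0.0785, 0.0715]
tcp_rot: [-0.147, 0.768, -0.594, -0.19]
force: [-3.8, 1.8, 8.9]
gripper_width: 0.583
```

```bash
python3 look.py 23 350,150,200,150 80,170,200,150
```

```text
22.7667 [0.6217 0.0785 0.0715] [ 0.8105  0.7116 -0.5985  0.9198 -1.2338 -1.3376] [-3.8211  1.8386  8.854 ] 49.55584318690526
22.8167 [0.6217 0.0785 0.0715] [ 0.8106  0.7116 -0.5986  0.9197 -1.2338 -1.3376] [-3.0008  1.5971  8.631 ] 50.00064616887398
```

Call:
drive_tool(steps=[-0.0008,0,-0.0016,0,0,0,-0.3,-0.0012,0,-0.0022,0,0,0,-0.3,-0.0012,0,-0.0022,0,0,0,-0.1,-0.0012,0,-0.0022,0,0,0,0.15,-0.0012,0,-0.0022,0,0,0,0.3,-0.0012,0,-0.0022,0,0,0,0.6,-0.0012,0,-0.0022,0,0,0,1,-0.0012,0,-0.0022,0,0,0,1,-0.0012,0,-0.0022,0,0,0,1,-0.0012,0,-0.0022,0,0,0,1], newtons=20)

```text
clock: 23.7
tcp_pos: [0.6217, 0.0786, 0.071]
tcp_rot: [-0.148, 0.767, -0.594, -0.191]
force: [0.1, -0.3, 0.4]
gripper_width: 0.993
```

Call:
drive_tool(steps=[0,0,0,0,0,0,1,0,0,0,0,0,0,1,0,0,0,0,0,0,1])

```text
clock: 23.95
tcp_pos: [0.6216, 0.0786, 0.0711]
tcp_rot: [-0.148, 0.767, -0.594, -0.191]
force: [0.2, 0.1, 0.2]
gripper_width: 0.998
```

```bash
python3 look.py 24 350,150,200,150 80,170,200,150
```

```text
23.95 [0.6216 0.0786 0.0711] [ 0.8104  0.7112 -0.5983  0.9189 -1.2322 -1.3363] [0.2214 0.1018 0.1565] 84.83875421102148
24.0 [0.6217 0.0786 0.0711] [ 0.8104  0.7112 -0.5983  0.9189 -1.2323 -1.3363] [-0.1923  0.315  -0.3268] 84.6189959181493
```

View pics/top_24z.png

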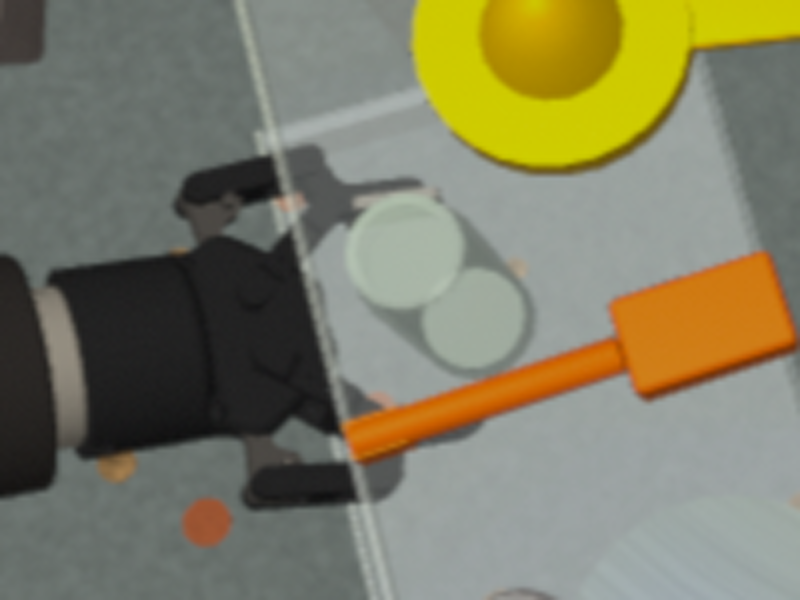

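View pics/scene_24z.png

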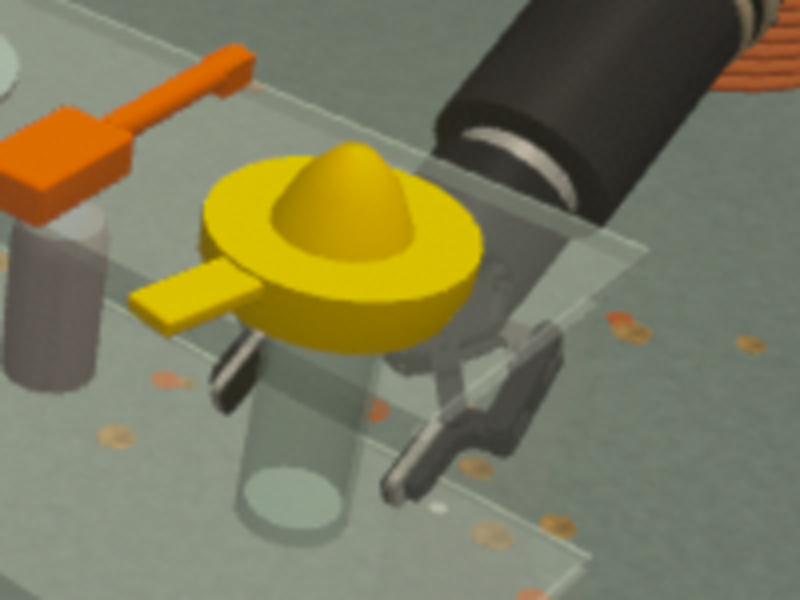

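Call:
drive_tool(steps=[-0.03,0,0,0,0,0,1,-0.08,0,0,0,0,0,1,-0.13,0,0,0,0,0,1,-0.18,0,0,0,0,0,1,-0.23,0,0,0,0,0,1,-0.3,0,0,0,0,0,1,-0.375,0,0,0,0,0,1,-0.45,0,0,0,0,0,1,-0.45,0,0,0,0,0,1,-0.45,0,0,0,0,0,1])

```text
clock: 24.88
tcp_pos: [0.5815, 0.2352, 0.1561]
tcp_rot: [-0.149, 0.768, -0.593, -0.191]
force: [-0.5, -0.1, -0.8]
gripper_width: 1.001
```

```bash
python3 look.py 25 265,150,250,200 125,125,190,150; python3 - <<'E'
import cv2,numpy as np
for n in("scene","top"):
    a=cv2.imread(f"pics/{n}0.png");b=cv2.imread(f"pics/{n}_25.png");d=cv2.absdiff(a,b).max(2);cv2.imwrite(f"pics/d{n}.png",np.clip(d*4.,0,255))
E
```

```text
24.8833 [0.5815 0.2352 0.1561] [ 1.0407  0.6907 -0.3256  0.6771 -1.499  -1.1895] [-0.4831 -0.0671 -0.7598] 85.04836195057639
24.9333 [0.5813 0.2336 0.1555] [ 1.0393  0.6911 -0.3276  0.6769 -1.4985 -1.1897] [ 0.4964 -0.5172 -0.4447] 85.2526011171214[ WARN:0@0.065] global loadsave.cpp:1063 imwrite_ Unsupported depth image for selected encoder is fallbacked to CV_8U.
```

View pics/top_25z.png

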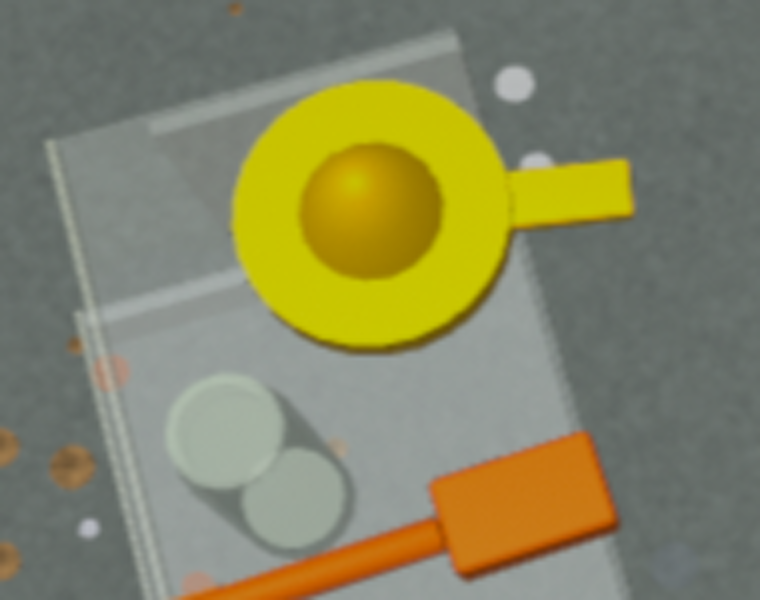

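View pics/dscene.png

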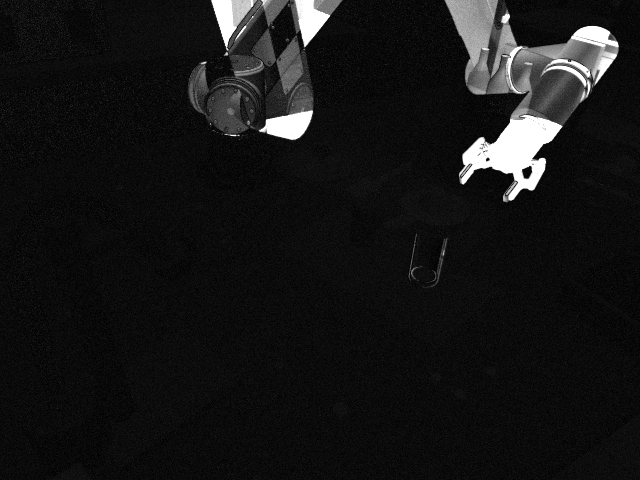

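View pics/dtop.png

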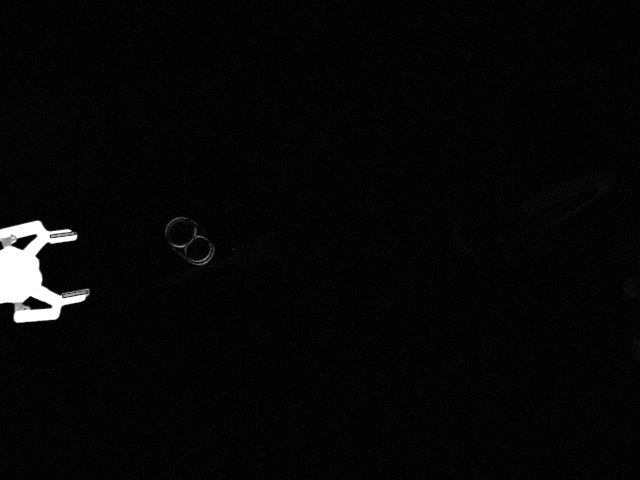

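```bash
python3 -c "
from rig import job; print(job.finish_job())"
```

```text
the job is handed in; nothing more can be done
None
```

I pressed the spring head home with the jar's mouth, held it there, and set the jar back upright where it stood. The job is handed in, at about 25 s on the clock; no verdict was reported.

- **Grip:** I took the jar with the tool tilted 28°, not the 45° you suggested. By the given sizes, 45° would have brought the gripper's body against the jar.
- **Press:** I pushed along the 35° axis until the tool stopped advancing and the force rose from about 8 N to about 14 N. The pictures showed the head up against its sleeve. I held it for about 2.6 s with steady force and position.
- **Fit on the face:** The commanded tilt was within about 0.1°. The two views and the arm's own position disagreed on centring by 1 to 3 mm. I split the difference, so the mouth should be within about 2 mm of centre.
- **Putting back:** On set-down the force briefly reached about 9 N; I eased off before letting go.
- **Last check:** Compared with the first pictures, the mouth and base of the jar have both shifted by about 1 pixel (1.5 to 2 mm) the same way, so it is upright and practically in its place. The shaker, press, brush, lid and stand show no change. The gripper is about 180 mm clear and touching nothing.

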